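Take the pot out of the lamp dryer and load the sample vial

ROBOT

A 6-joint arm with a two-finger parallel gripper is mounted at the origin on a cart in front of the work surface, level with it; the furniture and walls round the work are solid. World frame = base frame: x ahead of the robot, y to its left, z up, the work surface at z = 0. Lengths are in m, angles in rad, forces in N, time in s.
With the tool pointing down it reaches from about 0.35 to 0.85 m from the base axis. Payload 8.1 kg.
Tool frame: the origin (TCP) lies midway between the tips of the shut fingers; the grasp point (between the pads) lies 19 mm behind it; z points along the fingers, y is the line along which they close (so a half turn about z gives the same grasp; the last joint's range is limited). The gripper opens to 93 mm and grips with 3 to 60 N. Pads are 15 mm wide; open, the fingers measure 128 mm over their backs; the gripper's body (75 mm by 188 mm) begins 65 mm behind the grasp point.
Start: joints at [1.231, 0.13, 1.488, -0, 1.523, -0.085], TCP at [0.151, 0.581, 0.219] pointing down, gripper open.
Joint ranges: [-2.96, 2.96], [-0.89, 2.26], [0.02, 2.5], [-1.34, 4.48], [0, 2.73], [-2.66, 2.66]. Speed limits (rad/s): [2.39, 2.39, 2.79, 3.14, 3.14, 3.14].

INTERFACE

Orientations are given as a unit quaternion [w, x, y, z].
In Python, from workcell import robot gives the robot as it stands.
- The arm moves only by the tool arm_command, never from a script. Its argument "increments" is text: rows parted by semicolons, each of 5 numbers parted by spaces: the shift along the tool's x, y, z in mm, then the turn about the tool's z in degrees, then the gripper's target within -1 to 1 (shut at 1, half-way at 0, fully open at -1). A call has exactly 5 rows; each row is the pose to reach, as a shift and turn from the pose commanded when the call began, along the tool's axes at that moment; what a row does not reach only later rows make up. A row lasts 1/12 s, in which the tool goes at most 41.7 mm and 7.16 degrees, less where a joint would pass 70% of its speed; a pose out of reach is approached as far as the arm can. A call with a gripper value outside its range is refused whole. The fingers move at their own pace and stop on an object; "squeeze" is the grip in N (left out, the last holds). Time passes only in rows, so rows that repeat a pose let the fingers close, or fill a call up. It gives the time, the measured TCP pose, the force, the opening and the grip force at its end, in the units of the state.
- robot.read_state(): the state, without advancing time (a new reading comes with each control period).
- robot.grab_frame(name): name is "side" or "top" or "wrist"; returns a dict with "img" (420x560x3 uint8, red, green, blue), "depth" (420x560 float32, m along the optical axis (not along the pixel's ray), 0 where there is no reading), "K" (3x3 intrinsics, pixels), "extrinsics" (4x4, takes a point from camera to world coordinates); the wrist camera has in their place "mount" (4x4, takes a point from camera to tool coordinates, whose origin is the TCP and whose axes are the flange's). Camera axes: x right, y up, looking along -z (the intrinsics and any distortion apply to the point x, -y, -z); pixel columns grow to the right and rows downward; lengths in m; the calibration is good to about 2 mm. A picture is of the moment at which its call begins: read the wrist's pose just before it.
- robot.sign_off(): hands the job in; it is judged then, once.
The state is a dict: "clock": time; "q": joint angles; "qvel": joint speeds; "effort": joint torques, N m; "eef_pos": TCP position; "ee_rot": TCP orientation; "wrist_force": force on the tool from outside, world axes, zero at the start; "torque": the same for the moment, N m; "width": finger opening in m; "grasp_force": force on a finger pad.
Only numpy, scipy, OpenCV 4.12 (cv2) and the standard library are available. Lean on these libraries where they do the work, as an engineer would, in place of code of your own. Each camera call takes 0.05 s, during which the arm holds its last target. There are 200 camera calls.

TASK

Take the steel pot by its handle, lift it off the dish of the drying stand and bring it out from under the lamp head without bumping the lamp, then set it down gently, upright and wholly on the round cork mat, and let go. Then pick the white-capped vial out of the crowded blue bin and put it in the pot, leaving the bin's other things in the bin and the petri dish and dropper bottle where they are. Keep the pot upright throughout.

Things in the scene. Friction and masses are not known exactly. Their poses are not given: they have to be found in the camera images.
- dryer: Fixed drying stand: grey round foot (124 mm across), a shallow steel dish 116 mm across on a pillar (inner floor 51 mm above the bench, 5 mm rim round it up to 56 mm, inner diameter 108 mm), and a steel column 18 mm thick and 295 mm tall, 105 mm behind the dish's centre. Origin on the bench under the dish's centre; its +x points from the dish to the column (the open front faces -x), z up.
- lamp_under (a point): Centre of the underside of the white lamp head, fixed on the dryer's column: a disc 150 mm across, underside 245 mm above the bench, 62 mm tall over all. It overhangs the pot and reaches over the pot's handle, so a gripper that points straight down at the handle hits it; a tool that leans back about 30 degrees or more from vertical, pointing forward and down at the handle, clears it. Axes as the dryer's.
- pot_mid (a point): Centre of the round open steel pot, half-way up (30 mm above its underside). Pot: outer diameter 90 mm, height 60 mm, wall 3 mm, floor 4 mm, about 0.16 kg. It stands upright in the dish at first. z is its axis; its handle is on the -x side.
- pot_handle (a point): Centre of the upright black strap of the pot's handle: 81 mm from the pot's axis toward the pot's -x, 34 mm above the pot's underside. The strap is 12 mm thick (along the pot's y), 22 mm deep (along x) and 48 mm tall; 25 mm of free space lies between it and the pot's wall, bridged by two bars of the same 12 mm width at top and bottom. Axes as the pot's.
- mat_pad: Fixed round cork mat, 150 mm across, 8 mm thick. Origin at the centre of its underside, on the bench.
- bin: Fixed blue open bin, 170 mm (its x) by 200 mm (its y) by 38 mm tall, walls and floor 4 mm thick. Origin at the centre of its underside, on the bench.
- vial_mid (a point): Centre of the vial: a small frosted glass tube with a white screw cap, 56 mm long and 22 mm thick, lying on the bin's floor with its long axis along its y (level). 11 mm above its underside.
- slide_box: White and blue coverslip box in the bin, 34 x 52 x 16 mm. Origin at the centre of its underside. It and the vial swap places from time to time.
- green_tube: White tube with a green cap lying in the bin by the bin's -x wall, 97 mm long (its y) and 26 mm thick. Origin at its underside. Leave in the bin.
- pen: Marker pen lying in the bin by the bin's +x wall, 135 mm long (its y), 17 mm thick. Origin at its underside. Leave in the bin.
- petri: Agar petri dish, 101 mm across, 16 mm tall, on the bench left of the bin. Origin at the centre of its underside. Leave alone.
- dropper: Amber dropper bottle with a black teat, 30 mm thick, 89 mm tall, standing at the back between the mat and the dryer. Origin at the centre of its underside. Leave alone.
- pot: The steel pot of point pot_mid as a body; origin at the centre of its underside, axes the same.
- vial: The vial of point vial_mid as a body.
- lamp: The lamp head of point lamp_under as a body; same point and axes.
Things that resemble listed ones, but are neither listed nor needed, are in the scene too. Leave any pink look-alike of the vial alone.

How it is judged:
On the way:
1. the pot stands upright on the cork mat, let go, with the vial not yet in it (horizontal distance between pot_mid and mat_pad below 0.03 m and height (world z) of pot_mid between 0.033 and 0.043 m and angle between pot_mid's own z axis and vertical below 0.1 rad and contact force between pot and the fingers below 0.3 N and distance between vial_mid and pot_mid above 0.08 m), for 0.2 s.
At the end, for the whole second after the job is handed in: The pot stands upright (within 0.1 rad) and released on the cork mat, its axis within 30 mm of the mat's centre; the vial lies at rest and released in the pot, its centre below the pot's rim; the coverslip box, green-capped tube and pen are still in the bin (horizontal distance between pot_mid and mat_pad below 0.03 m and height (world z) of pot_mid between 0.033 and 0.043 m and angle between pot_mid's own z axis and vertical below 0.1 rad and contact force between pot and the fingers below 0.3 N and horizontal distance between vial_mid and pot_mid below 0.042 m and z of vial_mid in the frame of pot_mid below 0.028 m and linear speed of each of pot, vial below 0.02 m/s and contact force between vial and the fingers below 0.1 N and x of slide_box in the frame of bin between -0.085 and 0.085 m and y of slide_box in the frame of bin between -0.1 and 0.1 m and z of each of slide_box, green_tube, pen in the frame of bin below 0.045 m and x of green_tube in the frame of bin between -0.085 and 0.085 m and y of green_tube in the frame of bin between -0.1 and 0.1 m and x of pen in the frame of bin between -0.085 and 0.085 m and y of pen in the frame of bin between -0.1 and 0.1 m); the robot touches nothing.
It fails at once if the pot is tipped more than 0.4 rad (angle between pot_mid's own z axis and vertical above 0.4 rad).
It fails at once if the pot is banged down on the mat (over 40 N) (contact force between pot and mat_pad above 40 N).
It fails at once if the lamp head is bumped (over 4 N) (contact force between lamp and anything else above 4 N).
It fails at once if the petri dish or the dropper bottle is moved more than 25 mm (distance of any of petri, dropper from where it was at the start of the episode above 0.025 m).
It also fails if it takes over 64 s, if anything falls off the work surface, if the arm or the gripper's body presses on something with over 40 N, if the wrist force passes 120 N, or if a joint passes its speed limit or range.

## Working session

There is one attempt and no reset: what is moved stays moved. The work goes in short steps, Python scripts to look and compute and a tool call to move; the robot and the scene stay as the last step left them, time stands still between calls to the robot, and variables do not carry over. Pictures are saved under pics/ and viewed, at most 10 in all, crops included, and the job is handed in when it is done.

Besides the shell and the picture viewer there is one more tool, called after "Call:" by a JSON object that holds its "op" and its "data", one argument or row to a line. arm_command: Moves the arm, as the interface text tells. Its arguments: {"type":"object","properties":{"increments":{"type":"string"},"squeeze":{"type":"number"}},"required":["increments"]}

```bash
ls; mkdir -p pics
cat > h.py <<'E'
import numpy as np, cv2, pickle
from workcell import robot
def grab(n):
    s=robot.read_state(); f=robot.grab_frame(n); f['state']=s; 
    pickle.dump(f,open(f'pics/{n}.pkl','wb')); return f
def load(n): return pickle.load(open(f'pics/{n}.pkl','rb'))
def R(q): 
    from scipy.spatial.transform import Rotation as Ro
    return Ro.from_quat([q[1],q[2],q[3],q[0]]).as_matrix()
def T(f):
    if 'extrinsics' in f: return np.array(f['extrinsics'])
    M=np.eye(4); M[:3,:3]=R(f['state']['ee_rot']); M[:3,3]=f['state']['eef_pos']; return M@np.array(f['mount'])
def ray(f,u,v):
    K=np.array(f['K']); p=cv2.undistortPoints(np.array([[[u,v]]],float),K,np.array(f['dist']) if 'dist' in f else None)[0,0]
    M=T(f); return M[:3,3], M[:3,:3]@np.array([p[0],-p[1],-1.])
def onplane(f,u,v,z):
    o,d=ray(f,u,v); return o+d*(z-o[2])/d[2]
def cloud(f):
    h,w=f['depth'].shape; u,v=np.meshgrid(np.arange(w),np.arange(h)); K=np.array(f['K']); d=f['depth']
    P=np.stack([(u-K[0,2])/K[0,0]*d,-(v-K[1,2])/K[1,1]*d,-d],-1); M=T(f)
    W=P@M[:3,:3].T+M[:3,3]; W[d<=0]=np.nan; return W
E
python3 - <<'E'
from h import *
a=grab('side');b=grab('top')
for f,n in ((a,'side'),(b,'top')):
    print(n,f.keys(),np.round(f['K'],1).tolist(),np.round(f['extrinsics'],3).tolist())
    cv2.imwrite(f'pics/{n}1.png',f['img'][...,::-1])
print(robot.read_state())
E
```

```text
pics
side dict_keys(['img', 'depth', 'K', 'extrinsics', 'state']) [[430.7, 0.0, 282.6], [0.0, 430.7, 210.5], [0.0, 0.0, 1.0]] [[0.842, 0.274, -0.464, 0.053], [-0.539, 0.452, -0.711, -0.947], [0.015, 0.849, 0.528, 0.654], [0.0, 0.0, 0.0, 1.0]]
top dict_keys(['img', 'depth', 'K', 'extrinsics', 'state']) [[385.3, 0.0, 282.9], [0.0, 385.3, 219.9], [0.0, 0.0, 1.0]] [[0.237, 0.936, -0.259, 0.227], [-0.971, 0.231, -0.056, -0.304], [0.007, 0.265, 0.964, 1.134], [0.0, 0.0, 0.0, 1.0]]
{'clock': 0.1, 'q': array([ 1.23059506e+00,  1.31095774e-01,  1.48914605e+00, -1.67291423e-05,
        1.52300838e+00, -8.53967235e-02]), 'qvel': array([-0.00175001, -0.00296424, -0.00182154,  0.00216009,  0.00065883,
        0.00050113]), 'effort': array([ 1.54037334e-03, -5.61336172e+01, -4.93098021e+01,  7.69893662e-02,
        2.92054022e-02, -6.69236101e-05]), 'eef_pos': array([0.1510463 , 0.58015164, 0.21769966]), 'ee_rot': array([-1.66867939e-04,  1.27057452e-01,  9.91895013e-01, -8.11844044e-04]), 'wrist_force': array([-0.61975291,  0.2800301 , -0.81267701]), 'torque': array([0.00136149, 0.00545122, 0.01526321]), 'grasp_force': 0.0, 'width': 0.09313004575147701}
```

View pics/side1.png

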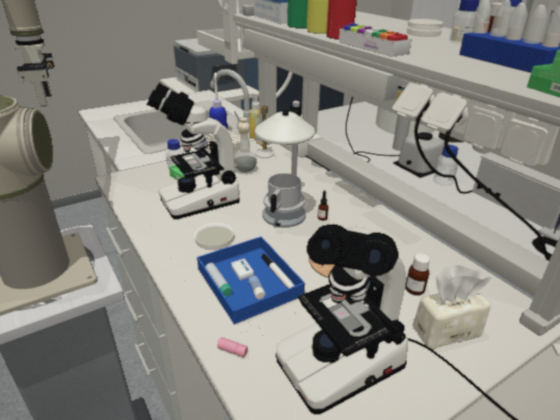

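View pics/top1.png

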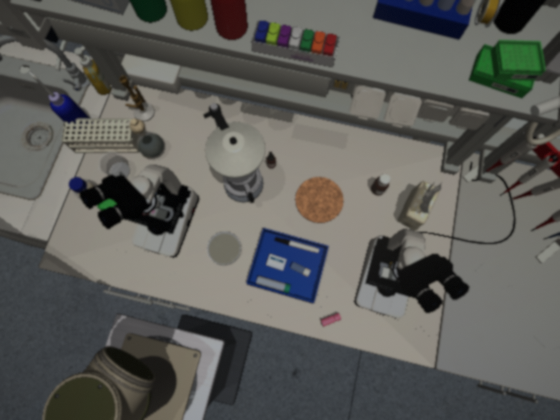

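Side view: lamp (285,123), pot (283,195), black handle (274,200), dropper (323,207), petri (214,237), bin (250,278), mat hidden behind a microscope (320,262).

Candidates for the vial in the top view: the white-capped thing at (300,270), the coverslip box at (277,262), the green tube at (274,285), the pen at (296,245) and the pink look-alike at (331,320) on the bench. I choose (300,270) and check it in a close crop. The mat is at (319,200) and the handle at about (250,196).

Run:
```python
from h import *
t=load('top');s=load('side')
hsv=cv2.cvtColor(t['img'],cv2.COLOR_RGB2HSV)
def big(m):
    n,l,st,c=cv2.connectedComponentsWithStats(m.astype(np.uint8)); i=1+np.argmax(st[1:,4]); return l==i
H,S,V=[hsv[...,i].astype(int) for i in range(3)]
roi=np.zeros(H.shape,bool); roi[170:310,220:360]=1
mat=big(roi&(H<18)&(S>90)&(V>60)); v,u=np.nonzero(mat); 
(cx,cy),ax,an=cv2.fitEllipse(np.stack([u,v],1)[:,None].astype(np.float32)) if 0 else cv2.fitEllipse(max(cv2.findContours(mat.astype(np.uint8),0,1)[0],key=len))
print('mat',cx,cy,onplane(t,cx,cy,.008))
b=roi&(H>100)&(H<130)&(S>120); r=cv2.minAreaRect(np.argwhere(b)[:,::-1].astype(np.float32)); bp=[onplane(t,*p,.038)[:2] for p in cv2.boxPoints(r)]
print('bin',np.round(bp,3).tolist(),np.mean(bp,0))
for n,p,z in(('vialA',(300,270),.015),('box',(277,262),.02),('petri',(225,249),.01),('handle',(250,196),.105),('lamp',(234,140),.307),('dropper',(271,160),.08)): print(n,np.round(onplane(t,*p,z),3))
W=cloud(t); W2=cloud(s)
# lamp: points 0.24<z<0.31
for n,w in(('top',W),('side',W2)):
    m=(w[...,2]>.24)&(w[...,2]<.31)&(np.hypot(w[...,0]-.5,w[...,1]-.3)<.4); print(n,m.sum(),np.nanmedian(w[m],0) if m.any() else '')
    np.save(f'pics/W{n}.npy',w)
a=cv2.resize(t['img'][120:310,180:350],None,fx=3,fy=3,interpolation=cv2.INTER_CUBIC)
c=cv2.resize(s['img'][90:310,190:340],None,fx=2.6,fy=2.6,interpolation=cv2.INTER_CUBIC)
h=max(len(a),len(c)); a=np.pad(a,((0,h-len(a)),(0,0),(0,0)));c=np.pad(c,((0,h-len(c)),(0,0),(0,0)))
o=np.hstack([a,c]);o=cv2.resize(o,None,fx=min(1,800/o.shape[1]),fy=min(1,800/o.shape[1]));print(o.shape)
cv2.imwrite('pics/crop1.png',np.clip(o[...,::-1]*1.4,0,255))
```

```text
mat 318.9737243652344 199.44236755371094 [ 0.61915501 -0.32994026  0.008     ]
bin [[0.317, -0.183], [0.483, -0.186], [0.475, -0.387], [0.31, -0.376]] [ 0.39627982 -0.28319201]
vialA [ 0.392 -0.322  0.015]
box [ 0.398 -0.252  0.02 ]
petri [ 0.401 -0.093  0.01 ]
handle [ 0.549 -0.137  0.105]
lamp [ 0.611 -0.097  0.307]
dropper [ 0.68  -0.164  0.08 ]
top 2890 [0.54723253 0.07173801 0.28484842]
side 1908 [0.46190585 0.07946456 0.28202895]
(508, 800, 3)[ WARN:0@0.300] global loadsave.cpp:1063 imwrite_ Unsupported depth image for selected encoder is fallbacked to CV_8U.
```

View pics/crop1.png

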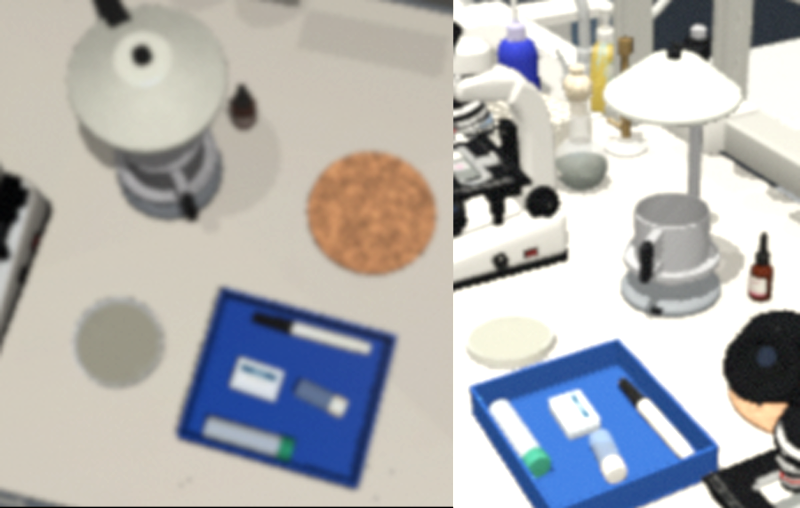

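The crop confirms it: frosted tube with white cap beside the coverslip box, so the vial is at top-view (300,270). Now the pot, handle and lamp geometry.

Run:
```python
from h import *
from scipy.optimize import least_squares
def circ(p,r=None):
    f=lambda q:np.hypot(p[:,0]-q[0],p[:,1]-q[1])-(q[2] if r is None else r)
    q=least_squares(f,[*p.mean(0)[:2],.05],loss='soft_l1',f_scale=.002); return q.x
W=np.load('pics/Wtop.npy');W2=np.load('pics/Wside.npy')
n=lambda w,c,r:np.hypot(w[...,0]-c[0],w[...,1]-c[1])<r
m=n(W,(.61,-.1),.12)&(W[...,2]>.24)&(W[...,2]<.32);P=W[m];print('lamp',m.sum(),P.min(0),P.max(0),(P.min(0)+P.max(0))/2)
hull=cv2.convexHull(P[:,:2].astype(np.float32))[:,0];print(' circ',circ(hull))
for w,nm in((W,'top'),(W2,'side')):
    m=n(w,(.6,-.12),.13)&(w[...,2]>.104)&(w[...,2]<.114);P=w[m];print(nm,'rim',m.sum(),circ(P,.045)[:2] if m.sum()>10 else '')
    m=n(w,(.6,-.12),.13)&(w[...,2]>.045)&(w[...,2]<.059);P=w[m];print(nm,'dish',m.sum(),circ(P,.057)[:2] if m.sum()>10 else '')
    m=n(w,(.6,-.12),.13)&(w[...,2]>.065)&(w[...,2]<.1);P=w[m];print(nm,'wall',m.sum(),circ(P,.045)[:2] if m.sum()>10 else '')
for f,nm,w in((load('top'),'top',W),(load('side'),'side',W2)):
    V=f['img'].max(-1); m=n(w,(.55,-.13),.06)&(V<60)&(w[...,2]>.05)&(w[...,2]<.12); P=w[m]; print(nm,'handle',m.sum(),np.median(P,0),P.min(0),P.max(0), np.argwhere(m).mean(0)[::-1])
```

```text
lamp 2857 [ 0.53870059 -0.16552811  0.24919184] [0.70303762 0.00157321 0.3087531 ] [ 0.62086911 -0.08197745  0.27897247]
 circ [ 0.62465005 -0.07577129  0.08748292]
top rim 121 [ 0.61107366 -0.0962103 ]
top dish 444 [ 0.63107225 -0.08134182]
top wall 157 [ 0.61840595 -0.08790306]
side rim 271 [ 0.61374594 -0.09061875]
side dish 328 [ 0.61761591 -0.08928715]
side wall 690 [ 0.61470301 -0.09050114]
top handle 107 [ 0.57342801 -0.12637895  0.08460467] [ 0.54263839 -0.14438686  0.05930207] [ 0.60951158 -0.07623312  0.11131369] [245.59813084 189.91588785]
side handle 82 [ 0.54666251 -0.14456845  0.09080825] [ 0.54055401 -0.1494675   0.06622277] [ 0.56092373 -0.13672235  0.11179543] [273.1097561  202.93902439]
```

Call:
{"op": "arm_command", "data": {
  "increments": "0 0 -5 0 -1; 0 0 -10 0 -1; 0 0 -10 0 -1; 0 0 -10 0 -1; 0 0 -10 0 -1"
}}

```text
clock: 0.52
eef_pos: [0.1513, 0.5808, 0.2289]
ee_rot: [0.0, 0.127, 0.992, 0.0]
wrist_force: [-0.1, -0.1, -0.6]
width: 0.0931
grasp_force: 0.0
```

Run:
```python
from h import *
W=np.load('pics/Wtop.npy');W2=np.load('pics/Wside.npy')
A=np.concatenate([W.reshape(-1,3),W2.reshape(-1,3)]);A=A[~np.isnan(A[:,0])]
m=(np.hypot(W2[...,0]-.69,W2[...,1]+.025)<.05)&(W2[...,2]>.08)&(W2[...,2]<.23);P=W2[m];print('column',m.sum(),np.median(P,0), [np.round(np.median(P[abs(P[:,2]-z)<.02],0),3).tolist() for z in (.1,.13,.16,.2)])
# max-height grid, 0.1 m
print('      y:',[round(-.5+.1*j,1) for j in range(13)])
for i in range(1,11):
    row=[]
    for j in range(13):
        x0=.1*i;y0=-.5+.1*j;k=(abs(A[:,0]-x0)<.05)&(abs(A[:,1]-y0)<.05); row.append(round(float(np.percentile(A[k,2],98)),2) if k.sum()>3 else None)
    print(round(x0,1),row)
w=grab('wrist');print(np.round(w['mount'],3).tolist(),np.round(w['K'],1).tolist())
```

```text
column 187 [ 0.68810907 -0.02654617  0.13280223] [[0.688, -0.027, 0.103], [0.688, -0.026, 0.132], [0.688, -0.026, 0.158], [nan, nan, nan]]
      y: [-0.5, -0.4, -0.3, -0.2, -0.1, 0.0, 0.1, 0.2, 0.3, 0.4, 0.5, 0.6, 0.7]
0.1 [-0.89, -0.89, -0.89, 0.0, 0.37, 0.39, 0.02, 0.0, -0.89, -0.89, 0.51, 0.5, -0.89]
0.2 [0.0, 0.0, 0.0, 0.0, 0.0, 0.0, 0.0, 0.0, 0.0, 0.0, 0.51, 0.5, 0.34]
0.3 [0.05, 0.04, 0.04, 0.04, 0.0, 0.03, 0.32, 0.01, 0.0, 0.0, 0.0, 0.0, 0.0]
0.4 [0.31, 0.04, 0.03, 0.04, 0.02, 0.13, 0.33, 0.34, 0.04, 0.06, 0.01, 0.01, 0.01]
0.5 [0.28, 0.04, 0.04, 0.04, 0.26, 0.14, 0.3, 0.31, 0.1, 0.1, 0.01, 0.01, -0.17]
0.6 [0.0, 0.01, 0.01, 0.27, 0.3, 0.28, 0.0, 0.16, 0.08, 0.08, 0.08, None, -0.17]
0.7 [0.45, 0.45, 0.48, 0.49, 0.48, 0.46, 0.45, 0.45, 0.46, 0.46, 0.48, None, -0.17]
0.8 [0.46, 0.46, 0.49, 0.5, 0.55, 0.53, 0.52, 0.51, 0.5, 0.48, 0.47, 0.46, 0.35]
0.9 [0.55, 0.56, 0.48, 0.46, 0.46, 0.06, 0.06, 0.07, 0.07, 0.28, 0.17, 0.07, 0.01]
1.0 [0.45, 0.56, 0.55, 0.54, 0.49, 0.46, 0.46, 0.46, None, 0.22, -0.01, 0.17, None]
[[-0.001, 0.957, 0.289, 0.081], [1.0, 0.001, -0.001, 0.0], [-0.001, 0.289, -0.957, -0.165], [0.0, 0.0, 0.0, 1.0]] [[315.4, 0.0, 278.2], [0.0, 315.4, 213.8], [0.0, 0.0, 1.0]]
  return _methods._mean(a, axis=axis, dtype=dtype,
  ret = um.true_divide(
```

Measured so far: pot about (0.614, -0.090), handle direction about -141°, mat (0.619, -0.330). The tool can't be tilted directly by a row, so I'll turn it so its x points along the dryer's heading (39°). Then I'll probe whether reaching past the workspace limit, up high and clear of everything, leans the tool back.

Call:
{"op": "arm_command", "data": {
  "increments": "0 0 -20 7.1 -1; 0 0 -40 14.2 -1; 0 0 -60 21.3 -1; 0 0 -80 28.4 -1; 0 0 -100 35.5 -1"
}}

```text
clock: 0.98
eef_pos: [0.1511, 0.5805, 0.3293]
ee_rot: [0.0, 0.426, 0.905, -0.0]
wrist_force: [0.3, -0.1, 0.3]
width: 0.093
grasp_force: 0.0
```

Call:
{"op": "arm_command", "data": {
  "increments": "0 0 -20 7.1 -1; 0 0 -40 14.2 -1; 0 0 -60 21.3 -1; 0 0 -80 28.4 -1; 0 0 -100 35.5 -1"
}}

```text
clock: 1.4
eef_pos: [0.1511, 0.5805, 0.4294]
ee_rot: [0.0, 0.682, 0.732, -0.0]
wrist_force: [-0.7, 0.6, 0.3]
width: 0.0934
grasp_force: 0.0
```

Call:
{"op": "arm_command", "data": {
  "increments": "0 0 -20 7.1 -1; 0 0 -40 14.2 -1; 0 0 -60 21.3 -1; 0 0 -80 28.4 -1; 0 0 -100 35.5 -1"
}}

```text
clock: 1.82
eef_pos: [0.1512, 0.5805, 0.5294]
ee_rot: [0.0, 0.872, 0.489, -0.0]
wrist_force: [0.5, 0.7, -0.2]
width: 0.093
grasp_force: 0.0
```

Call:
{"op": "arm_command", "data": {
  "increments": "0 0 -20 7 -1; 0 0 -40 14 -1; 0 0 -60 19.9 -1; 0 0 -80 19.9 -1; 0 0 -80 19.9 -1"
}}

```text
clock: 2.23
eef_pos: [0.1512, 0.5804, 0.6126]
ee_rot: [-0.002, 0.943, 0.334, 0.002]
wrist_force: [-0.4, 0.2, 0.8]
width: 0.0932
grasp_force: 0.0
```

Call:
{"op": "arm_command", "data": {
  "increments": "0 40 0 0 -1; 0 80 0 0 -1; 0 120 0 0 -1; 0 160 0 0 -1; 0 200 0 0 -1"
}}

```text
clock: 2.65
eef_pos: [0.2777, 0.4237, 0.6074]
ee_rot: [0.0, 0.942, 0.334, -0.0]
wrist_force: [0.6, 0.5, -0.6]
width: 0.093
grasp_force: 0.0
```

Call:
{"op": "arm_command", "data": {
  "increments": "0 40 0 0 -1; 0 80 0 0 -1; 0 120 0 0 -1; 0 150 0 0 -1; 0 150 0 0 -1"
}}

```text
clock: 3.07
eef_pos: [0.3743, 0.3049, 0.6073]
ee_rot: [0.001, 0.943, 0.331, -0.0]
wrist_force: [0.3, -0.9, -0.3]
width: 0.0926
grasp_force: 0.0
```

Call:
{"op": "arm_command", "data": {
  "increments": "40 0 -20 0 -1; 80 0 -40 0 -1; 100 0 -60 0 -1; 100 0 -80 0 -1; 100 0 -80 0 -1"
}}

```text
clock: 3.48
eef_pos: [0.4399, 0.3642, 0.6707]
ee_rot: [-0.002, 0.942, 0.334, 0.005]
wrist_force: [0.0, -0.6, 1.3]
width: 0.0927
grasp_force: 0.0
```

```bash
cat >> h.py <<'E'
def st():
    s=robot.read_state();M=R(s['ee_rot']);z=M[:,2]
    print('t',round(s['clock'],2),'q',np.round(s['q'],3).tolist(),'pos',np.round(s['eef_pos'],4).tolist(),'tilt',round(np.degrees(np.arccos(-z[2])),2),'zhead',round(np.degrees(np.arctan2(z[1],z[0])),1),'yax',np.round(M[:,1],3).tolist(),'xax',np.round(M[:,0],3).tolist(),'F',np.round(s['wrist_force'],1).tolist(),'w',round(s['width'],4),'g',round(s['grasp_force'],1))
    return s
E
python3 -c "
from h import *
st()"
```

```text
t 3.48 q [0.601, 0.564, 0.046, 0.002, 2.522, 1.492] pos [0.4399, 0.3642, 0.6707] tilt 0.56 zhead 41.2 yax [0.63, -0.777, -0.0] xax [0.777, 0.63, 0.01] F [0.0, -0.6, 1.3] w 0.0927 g 0.0
```

The elbow is nearly straight, so I'll push a little further outwards to see whether it leans.

Call:
{"op": "arm_command", "data": {
  "increments": "40 0 0 0 -1; 60 0 0 0 -1; 60 0 0 0 -1; 60 0 0 0 -1; 60 0 0 0 -1"
}}

```text
clock: 3.9
eef_pos: [0.469, 0.3875, 0.6499]
ee_rot: [-0.006, 0.942, 0.334, 0.017]
wrist_force: [-0.4, -0.3, 1.6]
width: 0.0929
grasp_force: 0.0
```

```bash
python3 -c "
from h import *
st()"
```

```text
t 3.9 q [0.605, 0.616, 0.022, 0.005, 2.467, 1.498] pos [0.469, 0.3875, 0.6499] tilt 2.08 zhead 39.1 yax [0.63, -0.777, -0.0] xax [0.776, 0.629, 0.036] F [-0.4, -0.3, 1.6] w 0.0929 g 0.0
```

Call:
{"op": "arm_command", "data": {
  "increments": "0 0 0 0 -1; 0 0 0 0 -1; 0 0 0 0 -1; 0 0 0 0 -1; 0 0 0 0 -1"
}}

```text
clock: 4.32
eef_pos: [0.4699, 0.3879, 0.6485]
ee_rot: [-0.006, 0.943, 0.334, 0.016]
wrist_force: [-0.8, -0.3, -0.1]
width: 0.0928
grasp_force: 0.0
```

```bash
python3 -c "
from h import *
st()"
```

```text
t 4.32 q [0.604, 0.618, 0.023, 0.005, 2.466, 1.498] pos [0.4699, 0.3879, 0.6485] tilt 1.97 zhead 39.4 yax [0.629, -0.777, -0.0] xax [0.777, 0.629, 0.034] F [-0.8, -0.3, -0.1] w 0.0928 g 0.0
```

Call:
{"op": "arm_command", "data": {
  "increments": "40 0 0 0 -1; 80 0 0 0 -1; 120 0 0 0 -1; 120 0 0 0 -1; 120 0 0 0 -1"
}}

```text
clock: 4.73
eef_pos: [0.5215, 0.429, 0.5975]
ee_rot: [-0.011, 0.942, 0.334, 0.028]
wrist_force: [0.5, 0.5, -0.2]
width: 0.0926
grasp_force: 0.0
```

```bash
python3 -c "
from h import *
st()"
```

```text
t 4.73 q [0.61, 0.7, 0.024, 0.007, 2.357, 1.505] pos [0.5215, 0.429, 0.5975] tilt 3.48 zhead 39.7 yax [0.629, -0.777, -0.001] xax [0.776, 0.628, 0.061] F [0.5, 0.5, -0.2] w 0.0926 g 0.0
```

Call:
{"op": "arm_command", "data": {
  "increments": "0 0 -40 0 -1; 0 0 -80 0 -1; 0 0 -80 0 -1; 0 0 -80 0 -1; 0 0 -80 0 -1"
}}

```text
clock: 5.15
eef_pos: [0.4928, 0.4056, 0.6458]
ee_rot: [-0.017, 0.942, 0.333, 0.046]
wrist_force: [0.2, 0.6, 0.1]
width: 0.0928
grasp_force: 0.0
```

```bash
python3 -c "
from h import *
st()"
```

```text
t 5.15 q [0.604, 0.625, 0.022, 0.012, 2.396, 1.503] pos [0.4928, 0.4056, 0.6458] tilt 5.61 zhead 39.3 yax [0.629, -0.777, -0.001] xax [0.773, 0.626, 0.098] F [0.2, 0.6, 0.1] w 0.0928 g 0.0
```

Call:
{"op": "arm_command", "data": {
  "increments": "-40 0 20 0 -1; -80 0 40 0 -1; -100 0 60 0 -1; -100 0 60 0 -1; -100 0 60 0 -1"
}}

```text
clock: 5.57
eef_pos: [0.4309, 0.3551, 0.586]
ee_rot: [-0.016, 0.942, 0.333, 0.045]
wrist_force: [0.6, -0.1, 1.0]
width: 0.093
grasp_force: 0.0
```

```bash
python3 -c "
from h import *
st()"
```

```text
t 5.57 q [0.591, 0.098, 0.842, 0.011, 2.105, 1.487] pos [0.4309, 0.3551, 0.586] tilt 5.49 zhead 39.4 yax [0.629, -0.777, -0.001] xax [0.774, 0.626, 0.096] F [0.6, -0.1, 1.0] w 0.093 g 0.0
```

The lean persists inside the workspace, because each push past the reach limit re-bases the commanded pose on the pose reached. I'll repeat pushes along the arm's radial direction to build it up to about 32°.

Call:
{"op": "arm_command", "data": {
  "increments": "30 0 -28 0 -1; 60 0 -56 0 -1; 90 0 -84 0 -1; 120 0 -112 0 -1; 150 0 -140 0 -1"
}}

```text
clock: 5.98
eef_pos: [0.4838, 0.3975, 0.6622]
ee_rot: [-0.02, 0.941, 0.333, 0.054]
wrist_force: [20.1, 18.2, 59.6]
width: 0.0931
grasp_force: 0.0
```

Call:
{"op": "arm_command", "data": {
  "increments": "30 0 -28 0 -1; 60 0 -56 0 -1; 90 0 -84 0 -1; 120 0 -112 0 -1; 150 0 -140 0 -1"
}}

```text
clock: 6.4
eef_pos: [0.4903, 0.4022, 0.6682]
ee_rot: [-0.026, 0.94, 0.333, 0.071]
wrist_force: [0.6, 0.1, -0.1]
width: 0.093
grasp_force: 0.0
```

```bash
python3 -c "
from h import *
st()"
```

```text
t 6.4 q [0.598, 0.592, 0.022, 0.019, 2.377, 1.503] pos [0.4903, 0.4022, 0.6682] tilt 8.67 zhead 39.3 yax [0.629, -0.777, -0.001] xax [0.768, 0.622, 0.151] F [0.6, 0.1, -0.1] w 0.093 g 0.0
```

Call:
{"op": "arm_command", "data": {
  "increments": "200 0 -120 0 -1; 200 0 -120 0 -1; 200 0 -120 0 -1; 200 0 -120 0 -1; 200 0 -120 0 -1"
}}

```text
clock: 6.82
eef_pos: [0.514, 0.4205, 0.6538]
ee_rot: [-0.03, 0.939, 0.332, 0.084]
wrist_force: [0.1, -0.2, 0.2]
width: 0.0934
grasp_force: 0.0
```

```bash
python3 -c "
from h import *
st()"
```

```text
t 6.82 q [0.6, 0.619, 0.022, 0.021, 2.322, 1.506] pos [0.514, 0.4205, 0.6538] tilt 10.26 zhead 39.4 yax [0.629, -0.777, -0.001] xax [0.765, 0.619, 0.178] F [0.1, -0.2, 0.2] w 0.0934 g 0.0
```

Call:
{"op": "arm_command", "data": {
  "increments": "0 0 -200 0 -1; 0 0 -200 0 -1; 0 0 -200 0 -1; 0 0 -200 0 -1; 0 0 -200 0 -1"
}}

```text
clock: 7.23
eef_pos: [0.4485, 0.3669, 0.7268]
ee_rot: [-0.035, 0.937, 0.332, 0.098]
wrist_force: [0.2, -0.5, -0.2]
width: 0.0929
grasp_force: 0.0
```

```bash
python3 -c "
from h import *
st()"
```

```text
t 7.23 q [0.583, 0.49, 0.022, 0.032, 2.421, 1.5] pos [0.4485, 0.3669, 0.7268] tilt 11.98 zhead 39.3 yax [0.629, -0.777, -0.001] xax [0.76, 0.616, 0.208] F [0.2, -0.5, -0.2] w 0.0929 g 0.0
```

Call:
{"op": "arm_command", "data": {
  "increments": "30 0 -28 0 -1; 60 0 -56 0 -1; 90 0 -84 0 -1; 120 0 -112 0 -1; 150 0 -140 0 -1"
}}

```text
clock: 7.65
eef_pos: [0.4585, 0.3744, 0.7274]
ee_rot: [-0.04, 0.936, 0.331, 0.111]
wrist_force: [0.2, -0.2, 0.1]
width: 0.0928
grasp_force: 0.0
```

Call:
{"op": "arm_command", "data": {
  "increments": "30 0 -28 0 -1; 60 0 -56 0 -1; 90 0 -84 0 -1; 120 0 -112 0 -1; 150 0 -140 0 -1"
}}

```text
clock: 8.07
eef_pos: [0.4635, 0.3781, 0.7341]
ee_rot: [-0.045, 0.934, 0.331, 0.126]
wrist_force: [0.9, -1.3, -0.9]
width: 0.0927
grasp_force: 0.0
```

Call:
{"op": "arm_command", "data": {
  "increments": "32 0 -25 0 -1; 64 0 -50 0 -1; 96 0 -75 0 -1; 128 0 -100 0 -1; 160 0 -125 0 -1"
}}

```text
clock: 8.48
eef_pos: [0.4743, 0.3864, 0.7359]
ee_rot: [-0.051, 0.932, 0.33, 0.14]
wrist_force: [0.2, -0.4, 0.1]
width: 0.0931
grasp_force: 0.0
```

Call:
{"op": "arm_command", "data": {
  "increments": "32 0 -25 0 -1; 64 0 -50 0 -1; 96 0 -75 0 -1; 128 0 -100 0 -1; 160 0 -125 0 -1"
}}

```text
clock: 8.9
eef_pos: [0.4824, 0.3926, 0.7409]
ee_rot: [-0.056, 0.93, 0.329, 0.156]
wrist_force: [0.6, 0.7, -0.4]
width: 0.093
grasp_force: 0.0
```

Call:
{"op": "arm_command", "data": {
  "increments": "32 0 -25 0 -1; 64 0 -50 0 -1; 96 0 -75 0 -1; 128 0 -100 0 -1; 160 0 -125 0 -1"
}}

```text
clock: 9.32
eef_pos: [0.4884, 0.3971, 0.7481]
ee_rot: [-0.062, 0.927, 0.328, 0.172]
wrist_force: [-0.7, 0.8, -0.4]
width: 0.0928
grasp_force: 0.0
```

```bash
python3 -c "
from h import *
st()"
```

```text
t 9.32 q [0.578, 0.48, 0.023, 0.051, 2.273, 1.508] pos [0.4884, 0.3971, 0.7481] tilt 21.01 zhead 39.3 yax [0.63, -0.777, -0.002] xax [0.726, 0.587, 0.359] F [-0.7, 0.8, -0.4] w 0.0928 g 0.0
```

Call:
{"op": "arm_command", "data": {
  "increments": "34 0 -22 0 -1; 68 0 -44 0 -1; 102 0 -66 0 -1; 136 0 -88 0 -1; 170 0 -110 0 -1"
}}

```text
clock: 9.73
eef_pos: [0.4993, 0.4057, 0.7517]
ee_rot: [-0.067, 0.924, 0.327, 0.187]
wrist_force: [0.1, -0.2, 0.4]
width: 0.0931
grasp_force: 0.0
```

Call:
{"op": "arm_command", "data": {
  "increments": "34 0 -22 0 -1; 68 0 -44 0 -1; 102 0 -66 0 -1; 136 0 -88 0 -1; 170 0 -110 0 -1"
}}

```text
clock: 10.15
eef_pos: [0.5074, 0.412, 0.7585]
ee_rot: [-0.073, 0.92, 0.326, 0.204]
wrist_force: [-0.0, -0.2, -0.3]
width: 0.0931
grasp_force: 0.0
```

Call:
{"op": "arm_command", "data": {
  "increments": "34 0 -22 0 -1; 68 0 -44 0 -1; 102 0 -66 0 -1; 136 0 -88 0 -1; 170 0 -110 0 -1"
}}

```text
clock: 10.57
eef_pos: [0.5131, 0.4164, 0.7676]
ee_rot: [-0.079, 0.916, 0.324, 0.22]
wrist_force: [-0.0, 0.3, 0.3]
width: 0.0929
grasp_force: 0.0
```

Call:
{"op": "arm_command", "data": {
  "increments": "34 0 -22 0 -1; 68 0 -44 0 -1; 102 0 -66 0 -1; 136 0 -88 0 -1; 170 0 -110 0 -1"
}}

```text
clock: 10.98
eef_pos: [0.5167, 0.419, 0.7789]
ee_rot: [-0.085, 0.912, 0.323, 0.237]
wrist_force: [-0.2, 0.3, 0.5]
width: 0.0932
grasp_force: 0.0
```

Call:
{"op": "arm_command", "data": {
  "increments": "34 0 -22 0 -1; 68 0 -44 0 -1; 102 0 -66 0 -1; 136 0 -88 0 -1; 170 0 -110 0 -1"
}}

```text
clock: 11.4
eef_pos: [0.5181, 0.42, 0.7922]
ee_rot: [-0.091, 0.908, 0.321, 0.254]
wrist_force: [-0.2, 0.2, 0.1]
width: 0.0931
grasp_force: 0.0
```

Call:
{"op": "arm_command", "data": {
  "increments": "34 0 -22 0 -1; 68 0 -44 0 -1; 102 0 -66 0 -1; 136 0 -88 0 -1; 170 0 -110 0 -1"
}}

```text
clock: 11.82
eef_pos: [0.5177, 0.4194, 0.8072]
ee_rot: [-0.097, 0.903, 0.32, 0.271]
wrist_force: [-0.5, -1.0, -0.2]
width: 0.0926
grasp_force: 0.0
```

```bash
python3 -c "
from h import *
st()"
```

```text
t 11.82 q [0.567, 0.435, 0.023, 0.075, 2.102, 1.515] pos [0.5177, 0.4194, 0.8072] tilt 33.46 zhead 39.2 yax [0.63, -0.777, -0.002] xax [0.649, 0.524, 0.551] F [-0.5, -1.0, -0.2] w 0.0926 g 0.0
```

Call:
{"op": "arm_command", "data": {
  "increments": "36 0 -18 0 -1; 72 0 -36 0 -1; 108 0 -54 0 -1; 144 0 -72 0 -1; 180 0 -90 0 -1"
}}

```text
clock: 12.23
eef_pos: [0.5244, 0.4247, 0.817]
ee_rot: [-0.103, 0.898, 0.318, 0.288]
wrist_force: [0.3, 0.4, -0.9]
width: 0.0928
grasp_force: 0.0
```

Call:
{"op": "arm_command", "data": {
  "increments": "36 0 -18 0 -1; 72 0 -36 0 -1; 108 0 -54 0 -1; 144 0 -72 0 -1; 180 0 -90 0 -1"
}}

```text
clock: 12.65
eef_pos: [0.528, 0.4275, 0.8299]
ee_rot: [-0.109, 0.892, 0.316, 0.305]
wrist_force: [0.1, 0.4, 0.1]
width: 0.0927
grasp_force: 0.0
```

```bash
cat >> h.py <<'E'
def to(*wps):
    "tool-frame shifts (mm) between world TCP waypoints, from the present pose"
    s=st();M=R(s['ee_rot']);p=np.array(s['eef_pos'])
    for w in wps:
        w=np.array(w);d=1000*M.T@(w-p);print(np.round(w,3),'shift',np.round(d,1),'rows',round(np.linalg.norm(d)/41.7,1));p=w
E
python3 -c "
from h import *
to((.40,.05,.60),(.44,-.2,.40),(.47,-.205,.23))"
```

```text
t 12.65 q [0.564, 0.422, 0.023, 0.083, 2.038, 1.517] pos [0.528, 0.4275, 0.8299] tilt 37.87 zhead 39.2 yax [0.63, -0.777, -0.002] xax [0.614, 0.496, 0.614] F [0.1, 0.4, 0.1] w 0.0927 g 0.0
[0.4  0.05 0.6 ] shift [-407.   213.2  -25.8] rows 11.0
[ 0.44 -0.2   0.4 ] shift [-222.2  219.9   79.9] rows 7.7
[ 0.47  -0.205  0.23 ] shift [-88.4  23.2 146.5] rows 4.1
```

Leaned 38°, heading 39°. Now swing over to a viewing pose in front of the handle.

Call:
{"op": "arm_command", "data": {
  "increments": "-36 19 -2 0 -1; -72 38 -4 0 -1; -108 57 -6 0 -1; -144 76 -9 0 -1; -180 95 -12 0 -1"
}}

```text
clock: 13.07
eef_pos: [0.4934, 0.3205, 0.7664]
ee_rot: [-0.11, 0.892, 0.316, 0.305]
wrist_force: [0.0, -1.1, 1.7]
width: 0.093
grasp_force: 0.0
```

Call:
{"op": "arm_command", "data": {
  "increments": "-36 19 -2 0 -1; -72 38 -4 0 -1; -108 57 -6 0 -1; -144 76 -9 0 -1; -180 95 -12 0 -1"
}}

```text
clock: 13.48
eef_pos: [0.436, 0.1522, 0.6657]
ee_rot: [-0.109, 0.891, 0.316, 0.306]
wrist_force: [0.3, -0.9, 0.2]
width: 0.0931
grasp_force: 0.0
```

Call:
{"op": "arm_command", "data": {
  "increments": "-27 27 10 0 -1; -55 55 20 0 -1; -82 82 30 0 -1; -110 110 40 0 -1; -137 137 50 0 -1"
}}

```text
clock: 13.9
eef_pos: [0.4628, -0.0039, 0.5418]
ee_rot: [-0.109, 0.892, 0.315, 0.306]
wrist_force: [0.6, -0.1, -0.3]
width: 0.093
grasp_force: 0.0
```

Call:
{"op": "arm_command", "data": {
  "increments": "-27 25 10 0 -1; -55 50 20 0 -1; -82 75 30 0 -1; -110 100 30 0 -1; -120 100 30 0 -1"
}}

```text
clock: 14.32
eef_pos: [0.4661, -0.1311, 0.4402]
ee_rot: [-0.112, 0.893, 0.313, 0.304]
wrist_force: [0.1, -0.1, 0.1]
width: 0.0931
grasp_force: 0.0
```

```bash
python3 -c "
from h import *
to((.47,-.205,.23))"
```

```text
t 14.32 q [-0.897, -0.428, 1.736, 0.678, 1.788, 0.167] pos [0.4661, -0.1311, 0.4402] tilt 37.77 zhead 39.5 yax [0.627, -0.779, -0.009] xax [0.619, 0.491, 0.612] F [0.1, -0.1, 0.1] w 0.0931 g 0.0
[ 0.47  -0.205  0.23 ] shift [-162.6   62.   139.1] rows 5.3
```

Call:
{"op": "arm_command", "data": {
  "increments": "-29 11 25 0 -1; -58 22 50 0 -1; -87 34 75 0 -1; -116 45 100 0 -1; -145 55 124 0 -1"
}}

```text
clock: 14.73
eef_pos: [0.471, -0.1945, 0.2569]
ee_rot: [-0.109, 0.892, 0.316, 0.305]
wrist_force: [0.2, -0.3, 0.9]
width: 0.0932
grasp_force: 0.0
```

Call:
{"op": "arm_command", "data": {
  "increments": "-9 3 7 0 -1; -18 6 14 0 -1; -18 6 14 0 -1; -18 6 14 0 -1; -18 6 14 0 -1"
}}

```text
clock: 15.15
eef_pos: [0.4715, -0.2029, 0.239]
ee_rot: [-0.108, 0.891, 0.316, 0.306]
wrist_force: [0.3, -0.4, 1.0]
width: 0.0931
grasp_force: 0.0
```

Run:
```python
from h import *
st(); w=grab('wrist'); cv2.imwrite('pics/w1.png',w['img'][...,::-1])
K=np.array(w['K']);M=np.linalg.inv(T(w))
for n,p in(('hand',(.551,-.14,.085)),('pot',(.6145,-.0905,.111)),('lamp',(.616,-.088,.245))):
    c=M@np.r_[p,1];print(n,K[0,0]*c[0]/-c[2]+K[0,2],K[1,1]*-c[1]/-c[2]+K[1,2])
```

```text
t 15.15 q [-0.987, -0.24, 1.953, 0.658, 1.517, -0.166] pos [0.4715, -0.2029, 0.239] tilt 37.86 zhead 39.0 yax [0.63, -0.776, 0.001] xax [0.612, 0.498, 0.614] F [0.3, -0.4, 1.0] w 0.0931 g 0.0
hand 279.5494273989204 204.63437244083434
pot 280.86873966496626 132.00125111750845
lamp 281.142020557685 23.870474868316393
```

View pics/w1.png

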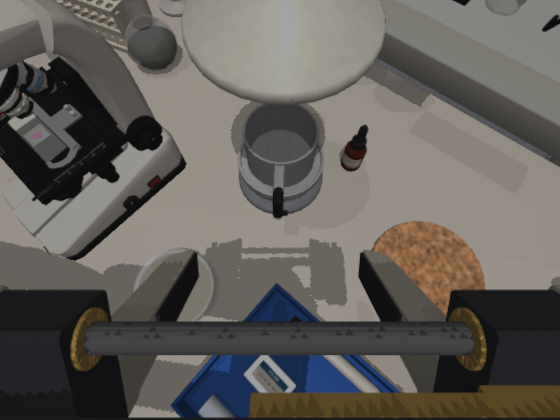

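The wrist view shows the pot with its black handle strap at (279,203), pot rim centred near (281,135), and the fingers straddling column 278, so it is well lined up. The lamp is at the top (283,40). Next I refine the strap position and compute the approach.

Run:
```python
from h import *
w=load('wrist');W=cloud(w);V=w['img'].max(-1)
m=np.zeros(V.shape,bool);m[150:225,255:305]=1;m&=(V<50)&(W[...,2]>.05)&(W[...,2]<.125)
P=W[m];print(m.sum(),np.median(P,0),P.min(0),P.max(0),np.argwhere(m).mean(0)[::-1])
h=np.array([np.cos(np.radians(39)),np.sin(np.radians(39))]);n=np.array([-h[1],h[0]])
d=P[:,:2]-[.6145,-.0905];a=d@h;b=d@n
for lo in(-95,-90,-85,-80,-75,-70,-65):
    k=(a*1000>=lo)&(a*1000<lo+5)
    if k.sum()>2: print(lo,k.sum(),'lat',np.round([b[k].min()*1e3,b[k].max()*1e3,b[k].mean()*1e3],1),'z',np.round([P[k,2].min(),P[k,2].max()],3))
# pot rim fit
m=(np.hypot(W[...,0]-.6145,W[...,1]+.0905)<.06)&(abs(W[...,2]-.111)<.004);P=W[m]
from scipy.optimize import least_squares
print('rim',m.sum(),least_squares(lambda q:np.hypot(P[:,0]-q[0],P[:,1]-q[1])-.0435,[.6145,-.0905],loss='soft_l1',f_scale=.002).x)
m=w['img'].astype(int);cm=(m[...,0]-m[...,2]>50)&(np.arange(420)[:,None]<300)&(np.arange(560)>360)&(W[...,2]<.03);P=W[cm];print('mat',cm.sum(),np.median(P,0),P.min(0),P.max(0))
```

```text
284 [ 0.54627236 -0.14053914  0.10521135] [ 0.54141619 -0.14660023  0.06469159] [ 0.55953174 -0.12933275  0.10945899] [277.61619718 202.41197183]
-90 159 lat [-1.5  9.2  3.7] z [0.065 0.109]
-85 48 lat [-2.1  9.1  3.6] z [0.079 0.109]
-80 41 lat [-1.1  8.7  3.7] z [0.104 0.109]
-75 35 lat [-1.1  8.8  4. ] z [0.104 0.109]
rim 626 [ 0.6161558  -0.08895684]
mat 5331 [ 0.64504745 -0.32685409  0.00694115] [ 0.5965639  -0.39686551  0.00408503] [ 0.69446843 -0.25599112  0.00994252]
```

```bash
python3 -c "
from h import *
M=R(robot.read_state()['ee_rot']);z=M[:,2]
g=np.array((.5504,-.1376,.085))+.019*z
to(g-.04*z,g)"
```

```text
t 15.2 q [-0.987, -0.24, 1.953, 0.658, 1.517, -0.166] pos [0.4715, -0.203, 0.2389] tilt 37.85 zhead 38.9 yax [0.63, -0.776, 0.002] xax [0.612, 0.498, 0.614] F [-0.0, 0.6, 1.1] w 0.0927 g 0.0
[ 0.54  -0.146  0.102] shift [-13.6  -1.3 163.4] rows 3.9
[ 0.559 -0.13   0.07 ] shift [-0. -0. 40.] rows 1.0
```

Call:
{"op": "arm_command", "data": {
  "increments": "-5 0 33 0 -1; -10 -1 66 0 -1; -14 -1 99 0 -1; -14 -1 132 0 -1; -14 -1 155 0 -1"
}}

```text
clock: 15.62
eef_pos: [0.5361, -0.1474, 0.1048]
ee_rot: [-0.109, 0.892, 0.316, 0.305]
wrist_force: [0.2, 0.6, 0.7]
width: 0.0928
grasp_force: 0.0
```

Call:
{"op": "arm_command", "data": {
  "increments": "0 0 10 0 -1; 0 0 20 0 -1; 0 0 30 0 -1; 0 0 40 0 -1; 0 0 48 0 -1"
}}

```text
clock: 16.03
eef_pos: [0.5589, -0.1305, 0.068]
ee_rot: [-0.109, 0.892, 0.316, 0.306]
wrist_force: [-0.6, -0.0, 0.1]
width: 0.0928
grasp_force: 0.0
```

Run:
```python
from h import *
st(); w=grab('wrist');s=grab('side'); a=w['img']; b=cv2.resize(s['img'][100:250,200:350],(420,420),interpolation=cv2.INTER_CUBIC)
o=np.hstack([a[:,100:460],b]);cv2.imwrite('pics/w2.png',np.clip(o[...,::-1]*1.3,0,255).astype(np.uint8))
```

```text
t 16.03 q [-0.74, 0.031, 2.044, 0.754, 1.091, -0.219] pos [0.5589, -0.1305, 0.068] tilt 37.87 zhead 39.0 yax [0.629, -0.777, -0.0] xax [0.614, 0.497, 0.614] F [-0.6, -0.0, 0.1] w 0.0928 g 0.0
```

View pics/w2.png

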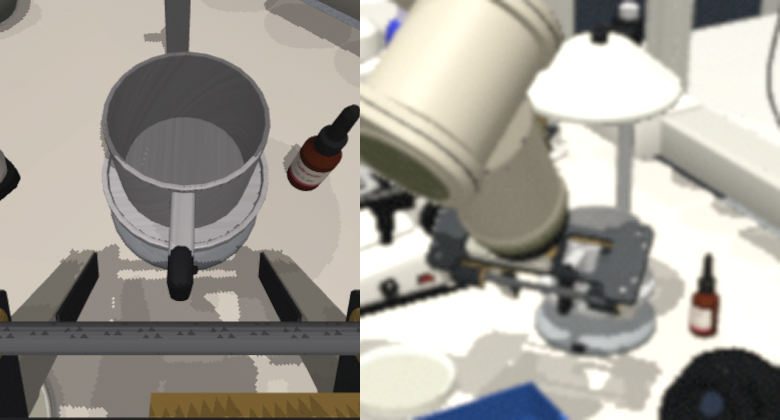

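The strap (180,275) sits centred between the pads (78 and 278), clear of the lamp. Closing on it.

Call:
{"op": "arm_command", "data": {
  "increments": "0 0 0 0 0; 0 0 0 0 0.5; 0 0 0 0 1; 0 0 0 0 1; 0 0 0 0 1",
  "squeeze": 35
}}

```text
clock: 16.55
eef_pos: [0.558, -0.1303, 0.0679]
ee_rot: [-0.109, 0.892, 0.316, 0.306]
wrist_force: [0.4, -0.1, 0.6]
width: 0.0645
grasp_force: 0.0
```

Call:
{"op": "arm_command", "data": {
  "increments": "0 0 0 0 1; 0 0 0 0 1; 0 0 0 0 1; 0 0 0 0 1; 0 0 0 0 1"
}}

```text
clock: 16.97
eef_pos: [0.5579, -0.1298, 0.0674]
ee_rot: [-0.109, 0.892, 0.316, 0.305]
wrist_force: [0.4, -0.1, 0.1]
width: 0.031
grasp_force: 0.0
```

```bash
python3 -c "
from h import *
s=st();M=R(s['ee_rot']);p=np.array(s['eef_pos'])
u=np.array([0,0,1.]);h=np.array([np.cos(np.radians(39)),np.sin(np.radians(39)),0])
to(p+.014*u,p+.014*u-.1*h)
print('up in tool',M.T@u,'back in tool',M.T@-h)"
```

```text
t 16.97 q [-0.74, 0.03, 2.045, 0.753, 1.093, -0.219] pos [0.5579, -0.1298, 0.0674] tilt 37.85 zhead 39.2 yax [0.63, -0.777, -0.002] xax [0.614, 0.496, 0.614] F [0.4, -0.1, 0.1] w 0.031 g 0.0
t 16.97 q [-0.74, 0.03, 2.045, 0.753, 1.093, -0.219] pos [0.5579, -0.1298, 0.0674] tilt 37.85 zhead 39.2 yax [0.63, -0.777, -0.002] xax [0.614, 0.496, 0.614] F [0.4, -0.1, 0.1] w 0.031 g 0.0
[ 0.558 -0.13   0.081] shift [  8.6  -0.  -11.1] rows 0.3
[ 0.48  -0.193  0.081] shift [-79.   -0.1 -61.4] rows 2.4
up in tool [ 0.61360676 -0.00242236 -0.78960806] back in tool [-7.89611112e-01 -5.89698204e-04 -6.13607321e-01]
```

Call:
{"op": "arm_command", "data": {
  "increments": "0 0 0 0 1; 0 0 0 0 1; 0 0 0 0 1; 0 0 0 0 1; 0 0 0 0 1",
  "squeeze": 60
}}

```text
clock: 17.38
eef_pos: [0.558, -0.13, 0.0675]
ee_rot: [-0.109, 0.892, 0.316, 0.305]
wrist_force: [0.1, -0.4, 0.1]
width: 0.0119
grasp_force: 60.0
```

Call:
{"op": "arm_command", "data": {
  "increments": "0.6 0 -0.8 0 1; 1.5 0 -2 0 1; 3 0 -4 0 1; 4.5 0 -6 0 1; 6 0 -8 0 1"
}}

```text
clock: 17.8
eef_pos: [0.5578, -0.13, 0.0777]
ee_rot: [-0.109, 0.892, 0.316, 0.305]
wrist_force: [0.5, -1.1, -1.0]
width: 0.0115
grasp_force: 59.9
```

Run:
```python
from h import *
st(); w=grab('wrist');s=grab('side')
for f in(w,s):
    W=cloud(f);m=(np.hypot(W[...,0]-.615,W[...,1]+.09)<.065)&(W[...,2]>.105)&(W[...,2]<.14);P=W[m]
    # rim: top points -> fit plane
    from scipy.optimize import least_squares
    r=np.hypot(P[:,0]-.6157,P[:,1]+.0895);P=P[(r>.038)&(r<.05)]
    A=np.c_[P[:,0]-.6157,P[:,1]+.0895,np.ones(len(P))]
    q=least_squares(lambda q:A@q-P[:,2],[0,0,.115],loss='soft_l1',f_scale=.001).x
    print(len(P),q,'tilt',np.hypot(*q[:2]))
```

```text
t 17.8 q [-0.74, 0.011, 2.042, 0.745, 1.109, -0.202] pos [0.5578, -0.13, 0.0777] tilt 37.85 zhead 39.2 yax [0.63, -0.777, -0.002] xax [0.614, 0.496, 0.614] F [0.5, -1.1, -1.0] w 0.0115 g 59.9
7199 [-0.02795639 -0.0201688   0.1163255 ] tilt 0.03447231097612085
165 [ 0.01853306 -0.00478023  0.11580713] tilt 0.019139616423277484
```

Call:
{"op": "arm_command", "data": {
  "increments": "1.5 0 -2 0 1; 3 0 -4 0 1; 5 0 -6.5 0 1; 7 0 -9 0 1; 8.5 0 -11 0 1"
}}

```text
clock: 18.32
eef_pos: [0.5579, -0.1302, 0.0919]
ee_rot: [-0.109, 0.892, 0.316, 0.305]
wrist_force: [0.4, -0.2, -1.3]
width: 0.0115
grasp_force: 59.9
```

```bash
cat >> h.py <<'E'
def rim(c,z0,n='wrist'):
    from scipy.optimize import least_squares
    f=grab(n);W=cloud(f);c=np.array(c,float)
    m=(np.hypot(W[...,0]-c[0],W[...,1]-c[1])<.075)&(abs(W[...,2]-z0)<.014);P=W[m]
    for _ in range(3):
        r=np.hypot(P[:,0]-c[0],P[:,1]-c[1]);Q=P[(r>.036)&(r<.052)]
        A=np.c_[Q[:,0]-c[0],Q[:,1]-c[1],np.ones(len(Q))]
        q=least_squares(lambda q:A@q-Q[:,2],[0,0,z0],loss='soft_l1',f_scale=.001).x
        k=Q[abs(A@q-Q[:,2])<.002];c=least_squares(lambda c:np.hypot(k[:,0]-c[0],k[:,1]-c[1])-.0435,c,loss='soft_l1',f_scale=.002).x
    print('rim',n,len(k),'centre',np.round(c,4),'z',round(q[2],4),'slope',np.round(q[:2],3));return c,q
E
python3 - <<'E'
from h import *
st()
for n in('wrist','side'): rim((.6157,-.0895),.127,n)
E
```

```text
t 18.32 q [-0.741, -0.014, 2.037, 0.735, 1.131, -0.18] pos [0.5579, -0.1302, 0.0919] tilt 37.86 zhead 39.2 yax [0.63, -0.777, -0.002] xax [0.614, 0.496, 0.614] F [0.4, -0.2, -1.3] w 0.0115 g 59.9
rim wrist 1820 centre [ 0.6124 -0.0866] z 0.1286 slope [-0.045 -0.032]
rim side 34 centre [ 0.6136 -0.088 ] z 0.1289 slope [-0.011  0.018]
```

Lifted about 18 mm with a slight nose-down sag (0.055 rad), clear of the rim. I back out from under the lamp and check obstacles near the mat, since the second microscope stands close to it.

Call:
{"op": "arm_command", "data": {
  "increments": "-6 0 -5 0 1; -16 0 -12.5 0 1; -30 0 -23.5 0 1; -48 0 -37 0 1; -66 0 -51 0 1"
}}

```text
clock: 18.83
eef_pos: [0.4919, -0.1828, 0.0909]
ee_rot: [-0.11, 0.892, 0.316, 0.305]
wrist_force: [0.8, 0.2, -2.1]
width: 0.0118
grasp_force: 59.9
```

Call:
{"op": "arm_command", "data": {
  "increments": "-18 0 -14 0 1; -36 0 -28 0 1; -50 0 -39 0 1; -58 0 -45 0 1; -60 0 -47 0 1"
}}

```text
clock: 19.25
eef_pos: [0.4328, -0.2319, 0.0913]
ee_rot: [-0.109, 0.892, 0.315, 0.305]
wrist_force: [-0.0, -0.0, -1.0]
width: 0.0116
grasp_force: 59.9
```

Run:
```python
from h import *
s=st(); c=np.array(s['eef_pos'][:2])+[.055,.043]
rim(c,.13)
W=np.load('pics/Wtop.npy');W2=np.load('pics/Wside.npy')
A=np.concatenate([W.reshape(-1,3),W2.reshape(-1,3)]);A=A[~np.isnan(A[:,0])]
ys=np.arange(-.66,-.33,.03);print('y',np.round(ys,2))
for x in np.arange(.25,.72,.04):
    print(round(x,2),[ (lambda k: round(float(A[k,2].max()),2) if k.any() else None)((abs(A[:,0]-x)<.02)&(abs(A[:,1]-y)<.015)) for y in ys])
```

```text
t 19.25 q [-1.094, -0.051, 2.074, 0.666, 1.336, -0.434] pos [0.4328, -0.2319, 0.0913] tilt 37.83 zhead 39.1 yax [0.628, -0.778, -0.002] xax [0.615, 0.495, 0.613] F [-0.0, -0.0, -1.0] w 0.0116 g 59.9
rim wrist 1867 centre [ 0.4875 -0.1884] z 0.129 slope [-0.034 -0.025]
y [-0.66 -0.63 -0.6  -0.57 -0.54 -0.51 -0.48 -0.45 -0.42 -0.39 -0.36 -0.33]
0.25 [0.01, 0.01, 0.01, 0.01, 0.01, 0.0, 0.01, 0.03, 0.03, 0.0, 0.01, 0.0]
0.29 [0.0, 0.01, 0.0, 0.01, 0.01, 0.0, 0.02, 0.03, 0.02, 0.04, 0.04, 0.04]
0.33 [0.01, 0.33, 0.34, 0.34, 0.05, 0.05, 0.04, 0.01, 0.01, 0.04, 0.04, 0.04]
0.37 [0.34, 0.34, 0.34, 0.33, 0.32, 0.14, 0.14, 0.01, 0.0, 0.04, 0.03, 0.03]
0.41 [0.34, 0.34, 0.32, 0.32, 0.32, 0.14, 0.14, 0.01, 0.01, 0.04, 0.03, 0.03]
0.45 [0.29, 0.32, 0.32, 0.3, 0.29, 0.14, 0.13, 0.0, 0.0, 0.04, 0.03, 0.02]
0.49 [0.14, 0.14, 0.24, 0.25, 0.25, 0.14, 0.01, 0.0, 0.01, 0.04, 0.04, 0.04]
0.53 [0.0, 0.1, 0.23, 0.23, 0.23, 0.1, 0.01, 0.01, 0.01, 0.0, 0.01, 0.01]
0.57 [0.01, 0.02, 0.02, 0.0, 0.0, 0.0, 0.01, 0.01, 0.01, 0.01, 0.01, 0.01]
0.61 [0.07, 0.15, 0.16, 0.09, 0.0, 0.01, 0.01, 0.01, 0.0, 0.01, 0.01, 0.01]
0.65 [0.09, 0.15, 0.16, 0.09, 0.01, 0.0, 0.01, 0.01, 0.01, 0.01, 0.01, 0.01]
0.69 [0.14, 0.62, 0.16, 0.04, 0.04, 0.1, 0.38, 0.38, 0.38, 0.38, 0.38, 0.37]
```

The second microscope (x 0.33–0.53, y < -0.52, up to 0.34 m) would be hit by the leaning gripper at the mat. So I'll set the pot down on the free bench at about (0.57, -0.207), let go, bring the tool upright, and re-grasp from above for the mat.

```bash
python3 -c "
from h import *
s=st();p=np.array(s['eef_pos'])
a=p+[.0825,-.019,0]
to(a,a-[0,0,.055],a-[0,0,.068])
"
```

```text
t 19.3 q [-1.092, -0.051, 2.074, 0.666, 1.335, -0.434] pos [0.4332, -0.2315, 0.0914] tilt 37.85 zhead 39.1 yax [0.628, -0.778, -0.002] xax [0.615, 0.495, 0.614] F [-0.5, 0.0, -1.1] w 0.0119 g 59.9
t 19.3 q [-1.092, -0.051, 2.074, 0.666, 1.335, -0.434] pos [0.4332, -0.2315, 0.0914] tilt 37.85 zhead 39.1 yax [0.628, -0.778, -0.002] xax [0.615, 0.495, 0.614] F [-0.5, 0.0, -1.1] w 0.0119 g 59.9
[ 0.516 -0.251  0.091] shift [41.4 66.6 31.9] rows 2.0
[ 0.516 -0.251  0.036] shift [-33.7   0.1  43.4] rows 1.3
[ 0.516 -0.251  0.023] shift [-8.   0.  10.3] rows 0.3
```

Call:
{"op": "arm_command", "data": {
  "increments": "6 10 5 0 1; 16 25 12 0 1; 28 44 21 0 1; 37 59 28 0 1; 41 67 32 0 1"
}}

```text
clock: 19.72
eef_pos: [0.5187, -0.2494, 0.0916]
ee_rot: [-0.109, 0.891, 0.316, 0.306]
wrist_force: [-0.4, -0.2, -1.2]
width: 0.0112
grasp_force: 59.9
```

Call:
{"op": "arm_command", "data": {
  "increments": "-5 0 6.5 0 1; -13 0 17 0 1; -22 0 28 0 1; -29 0 37 0 1; -33 0 42 0 1"
}}

```text
clock: 20.13
eef_pos: [0.5143, -0.2484, 0.0345]
ee_rot: [-0.111, 0.892, 0.315, 0.305]
wrist_force: [0.1, 0.1, -2.0]
width: 0.0114
grasp_force: 59.9
```

Call:
{"op": "arm_command", "data": {
  "increments": "-2 0 2.6 0 1; -4 0 5 0 1; -6 0 7.8 0 1; -7.5 0 9.7 0 1; -8 0 10.3 0 1"
}}

```text
clock: 20.55
eef_pos: [0.5161, -0.2501, 0.0247]
ee_rot: [-0.109, 0.892, 0.316, 0.305]
wrist_force: [-0.6, 0.2, -1.5]
width: 0.0119
grasp_force: 59.9
```

Run:
```python
from h import *
s=st();c,q=rim((.57,-.207),.06)
W=np.array  # fit in-plane arm geometry from recorded poses (q4~0)
from scipy.optimize import least_squares
D=[(.131,1.489,1.523,.5978,.2177),(.564,.046,2.522,.5711,.6707),(.616,.022,2.467,.6084,.6499),(.7,.024,2.357,.6753,.5975),(.625,.022,2.396,.6383,.6458),(.098,.842,2.105,.5583,.586),(.592,.022,2.377,.6341,.6682),(.49,.022,2.421,.5795,.7268),(.48,.023,2.273,.6295,.7481),(.435,.023,2.102,.6663,.8072),(.422,.023,2.038,.6794,.8299)]
D=np.array(D)
def f(p):
    a,d,L1,L2,e,Lt=p;A=D[:,0];B=A+D[:,1];C=B+D[:,2]
    return np.r_[a+L1*np.sin(A)+L2*np.sin(B)+e*np.cos(B)+Lt*np.sin(C)-np.sqrt(D[:,3]**2-.051**2), d+L1*np.cos(A)+L2*np.cos(B)-e*np.sin(B)+Lt*np.cos(C)-D[:,4]]
r=least_squares(f,[0,.3,.4,.4,0,.3]);print('a d L1 L2 e Lt',np.round(r.x,3),'res',np.abs(r.fun).max())
```

```text
t 20.55 q [-0.965, 0.24, 1.909, 0.727, 1.169, -0.431] pos [0.5161, -0.2501, 0.0247] tilt 37.85 zhead 39.2 yax [0.63, -0.777, -0.002] xax [0.614, 0.496, 0.614] F [-0.6, 0.2, -1.5] w 0.0119 g 59.9
rim wrist 1858 centre [ 0.5707 -0.2066] z 0.0615 slope [-0.045 -0.032]
a d L1 L2 e Lt [-0.     0.322  0.368  0.552  0.064  0.379] res 0.00038278298187044424
```

Call:
{"op": "arm_command", "data": {
  "increments": "-0.6 0 0.8 0 1; -1.2 0 1.6 0 1; -1.2 0 1.6 0 1; -1.2 0 1.6 0 0.4; -1.2 0 1.6 0 0.4",
  "squeeze": 20
}}

```text
clock: 21.02
eef_pos: [0.5169, -0.2507, 0.0234]
ee_rot: [-0.109, 0.892, 0.316, 0.306]
wrist_force: [6.8, -3.8, 1.2]
width: 0.0209
grasp_force: 2.8
```

Call:
{"op": "arm_command", "data": {
  "increments": "0 0 0 0 0.4; 0 0 0 0 0.4; 0 0 0 0 0.4; 0 0 0 0 0.4; 2 0 -2.5 0 0.4"
}}

```text
clock: 21.43
eef_pos: [0.5173, -0.251, 0.0268]
ee_rot: [-0.108, 0.892, 0.315, 0.306]
wrist_force: [0.9, -0.1, -0.3]
width: 0.0278
grasp_force: 0.7
```

Run:
```python
from h import *
s=st();c,q=rim((.57,-.207),.06)
from scipy.optimize import fsolve
a,d,L1,L2,e,Lt=0,.322,.368,.552,.064,.379
t=np.radians
# inner boundary q3=2.5: TCP (r,z) for tool tilt outward tau, over q2
for tau in(38,20,0):
    o=[]
    for A in(-.8,-.5,-.2,.1,.4,.7):
        B=A+2.5;C=np.pi-t(tau);o.append((A,round(L1*np.sin(A)+L2*np.sin(B)+e*np.cos(B)+Lt*np.sin(C),3),round(d+L1*np.cos(A)+L2*np.cos(B)-e*np.sin(B)+Lt*np.cos(C),3),'q5',round(C-B,2)))
    print(tau,o)
```

```text
t 21.43 q [-0.965, 0.237, 1.908, 0.728, 1.17, -0.429] pos [0.5173, -0.251, 0.0268] tilt 37.89 zhead 38.9 yax [0.629, -0.778, 0.0] xax [0.614, 0.496, 0.614] F [0.9, -0.1, -0.3] w 0.0278 g 0.7
rim wrist 1911 centre [ 0.5704 -0.2053] z 0.0558 slope [-0.019 -0.016]
38 [(-0.8, np.float64(0.509), np.float64(0.145), 'q5', np.float64(0.78)), (-0.5, np.float64(0.532), np.float64(0.058), 'q5', np.float64(0.48)), (-0.2, np.float64(0.529), np.float64(-0.032), 'q5', np.float64(0.18)), (0.1, np.float64(0.5), np.float64(-0.116), 'q5', np.float64(-0.12)), (0.4, np.float64(0.447), np.float64(-0.189), 'q5', np.float64(-0.42)), (0.7, np.float64(0.374), np.float64(-0.243), 'q5', np.float64(-0.72))]
20 [(-0.8, np.float64(0.405), np.float64(0.088), 'q5', np.float64(1.09)), (-0.5, np.float64(0.428), np.float64(0.001), 'q5', np.float64(0.79)), (-0.2, np.float64(0.426), np.float64(-0.089), 'q5', np.float64(0.49)), (0.1, np.float64(0.396), np.float64(-0.174), 'q5', np.float64(0.19)), (0.4, np.float64(0.343), np.float64(-0.246), 'q5', np.float64(-0.11)), (0.7, np.float64(0.271), np.float64(-0.3), 'q5', np.float64(-0.41))]
0 [(-0.8, np.float64(0.275), np.float64(0.065), 'q5', np.float64(1.44)), (-0.5, np.float64(0.299), np.float64(-0.022), 'q5', np.float64(1.14)), (-0.2, np.float64(0.296), np.float64(-0.112), 'q5', np.float64(0.84)), (0.1, np.float64(0.266), np.float64(-0.197), 'q5', np.float64(0.54)), (0.4, np.float64(0.213), np.float64(-0.269), 'q5', np.float64(0.24)), (0.7, np.float64(0.141), np.float64(-0.323), 'q5', np.float64(-0.06))]
```

Pot released on the bench. Now retreat straight up, then go to the folded-arm limit at the same heading, where pushing inward should take the lean out again.

Call:
{"op": "arm_command", "data": {
  "increments": "6 0 -8 0 0.4; 16 0 -20 0 0.4; 28 0 -36 0 0.4; 40 0 -52 0 0.2; 52 0 -67 0 0"
}}

```text
clock: 21.9
eef_pos: [0.5158, -0.2498, 0.112]
ee_rot: [-0.11, 0.892, 0.316, 0.305]
wrist_force: [-0.2, 0.0, 0.4]
width: 0.0369
grasp_force: 0.0
```

```bash
python3 -c "
from h import *
rim((.57,-.206),.06)
to((.47,-.2,.42),(.45,.1,.5),(.36,.32,.5))"
```

```text
rim wrist 985 centre [ 0.5711 -0.2049] z 0.0566 slope [-0.017 -0.012]
t 21.95 q [-0.965, 0.087, 1.882, 0.688, 1.302, -0.311] pos [0.5175, -0.2515, 0.1164] tilt 37.88 zhead 38.9 yax [0.63, -0.777, 0.002] xax [0.612, 0.498, 0.614] F [2.8, -2.0, 2.3] w 0.0407 g 0.0
[ 0.47 -0.2   0.42] shift [ 183.   -69.2 -242.6] rows 7.5
[0.45 0.1  0.5 ] shift [ 186.4 -245.4   42.8] rows 7.5
[0.36 0.32 0.5 ] shift [  54.5 -227.6   41.7] rows 5.7
```

Call:
{"op": "arm_command", "data": {
  "increments": "22 -9 -30 0 0; 45 -18 -60 0 0; 69 -26 -92 0 0; 93 -35 -124 0 0; 117 -44 -156 0 0"
}}

```text
clock: 22.37
eef_pos: [0.4853, -0.2175, 0.3076]
ee_rot: [-0.11, 0.892, 0.316, 0.305]
wrist_force: [1.6, -1.1, 0.3]
width: 0.0469
grasp_force: 0.0
```

Call:
{"op": "arm_command", "data": {
  "increments": "24 -9 -32 0 -1; 48 -18 -64 0 -1; 66 -25 -87 0 -1; 90 -55 -82 0 -1; 114 -86 -77 0 -1"
}}

```text
clock: 22.78
eef_pos: [0.4651, -0.125, 0.4384]
ee_rot: [-0.108, 0.892, 0.315, 0.306]
wrist_force: [0.5, -0.8, 0.1]
width: 0.0755
grasp_force: 0.0
```

Call:
{"op": "arm_command", "data": {
  "increments": "23 -31 5 0 -1; 47 -62 10 0 -1; 70 -93 16 0 -1; 93 -124 21 0 -1; 117 -155 27 0 -1"
}}

```text
clock: 23.2
eef_pos: [0.4514, 0.0655, 0.4882]
ee_rot: [-0.109, 0.892, 0.315, 0.306]
wrist_force: [0.8, 1.2, 0.5]
width: 0.0934
grasp_force: 0.0
```

```bash
python3 -c "
from h import *
to((.45,.1,.5),(.36,.32,.5))"
```

```text
t 23.2 q [-0.47, -0.723, 1.832, 0.601, 1.7, 0.603] pos [0.4514, 0.0655, 0.4882] tilt 37.87 zhead 39.1 yax [0.629, -0.778, -0.002] xax [0.615, 0.496, 0.614] F [0.8, 1.2, 0.5] w 0.0934 g 0.0
[0.45 0.1  0.5 ] shift [ 23.5 -27.8   3.3] rows 0.9
[0.36 0.32 0.5 ] shift [  53.7 -227.7   42.3] rows 5.7
```

Call:
{"op": "arm_command", "data": {
  "increments": "11 -38 7 0 -1; 23 -76 14 0 -1; 35 -114 21 0 -1; 47 -152 28 0 -1; 58 -190 35 0 -1"
}}

```text
clock: 23.62
eef_pos: [0.3901, 0.2386, 0.4957]
ee_rot: [-0.109, 0.892, 0.315, 0.306]
wrist_force: [0.9, 0.9, 0.5]
width: 0.0927
grasp_force: 0.0
```

Call:
{"op": "arm_command", "data": {
  "increments": "10 -35 5 0 -1; 20 -65 10 0 -1; 20 -65 10 0 -1; 0 -65 0 0 -1; -20 -65 -10 0 -1"
}}

```text
clock: 24.03
eef_pos: [0.3411, 0.2825, 0.4946]
ee_rot: [-0.107, 0.894, 0.319, 0.296]
wrist_force: [-1.8, -1.2, -0.7]
width: 0.0929
grasp_force: 0.0
```

Call:
{"op": "arm_command", "data": {
  "increments": "-12 0 -8 0 -1; -24 0 -16 0 -1; -40 0 -24 0 -1; -60 0 -36 0 -1; -80 0 -48 0 -1"
}}

```text
clock: 24.45
eef_pos: [0.3209, 0.2644, 0.5181]
ee_rot: [-0.1, 0.9, 0.318, 0.28]
wrist_force: [-0.6, 0.6, -0.2]
width: 0.0932
grasp_force: 0.0
```

```bash
python3 -c "
from h import *
st()"
```

```text
t 24.45 q [0.44, -0.892, 1.828, 0.136, 1.615, 1.38] pos [0.3209, 0.2644, 0.5181] tilt 34.65 zhead 39.0 yax [0.628, -0.778, -0.002] xax [0.641, 0.516, 0.568] F [-0.6, 0.6, -0.2] w 0.0932 g 0.0
```

Call:
{"op": "arm_command", "data": {
  "increments": "-40 0 0 0 -1; -80 0 0 0 -1; -120 0 0 0 -1; -160 0 0 0 -1; -200 0 0 0 -1"
}}

```text
clock: 24.87
eef_pos: [0.3137, 0.2634, 0.4957]
ee_rot: [-0.093, 0.906, 0.32, 0.261]
wrist_force: [0.3, 0.2, -0.2]
width: 0.0927
grasp_force: 0.0
```

Call:
{"op": "arm_command", "data": {
  "increments": "-40 0 0 0 -1; -80 0 0 0 -1; -120 0 0 0 -1; -160 0 0 0 -1; -200 0 0 0 -1"
}}

```text
clock: 25.28
eef_pos: [0.3029, 0.2624, 0.4787]
ee_rot: [-0.085, 0.911, 0.322, 0.243]
wrist_force: [-0.1, 0.2, 0.6]
width: 0.0929
grasp_force: 0.0
```

Call:
{"op": "arm_command", "data": {
  "increments": "-40 0 0 0 -1; -80 0 0 0 -1; -120 0 0 0 -1; -160 0 0 0 -1; -200 0 0 0 -1"
}}

```text
clock: 25.7
eef_pos: [0.2867, 0.264, 0.464]
ee_rot: [-0.076, 0.916, 0.323, 0.225]
wrist_force: [-0.4, 0.1, -0.5]
width: 0.0929
grasp_force: 0.0
```

Call:
{"op": "arm_command", "data": {
  "increments": "-39 0 4 0 -1; -78 0 8 0 -1; -117 0 12 0 -1; -156 0 16 0 -1; -195 0 20 0 -1"
}}

```text
clock: 26.12
eef_pos: [0.2667, 0.274, 0.4387]
ee_rot: [-0.065, 0.921, 0.323, 0.207]
wrist_force: [-0.4, 0.5, 0.5]
width: 0.093
grasp_force: 0.0
```

```bash
python3 -c "
from h import *
st()"
```

```text
t 26.12 q [0.68, -0.892, 1.925, -0.016, 1.67, 1.571] pos [0.2667, 0.274, 0.4387] tilt 25.13 zhead 36.9 yax [0.623, -0.782, 0.013] xax [0.705, 0.568, 0.424] F [-0.4, 0.5, 0.5] w 0.093 g 0.0
```

Call:
{"op": "arm_command", "data": {
  "increments": "-40 0 -2 0 -1; -80 0 -4 0 -1; -120 0 -6 0 -1; -160 0 -8 0 -1; -200 0 -10 0 -1"
}}

```text
clock: 26.53
eef_pos: [0.2209, 0.2851, 0.434]
ee_rot: [-0.052, 0.925, 0.323, 0.192]
wrist_force: [0.6, 0.7, -0.1]
width: 0.093
grasp_force: 0.0
```

Call:
{"op": "arm_command", "data": {
  "increments": "-40 0 0 0 -1; -80 0 0 0 -1; -120 0 0 0 -1; -160 0 0 0 -1; -200 0 0 0 -1"
}}

```text
clock: 26.95
eef_pos: [0.1401, 0.2974, 0.4214]
ee_rot: [-0.036, 0.929, 0.321, 0.183]
wrist_force: [-0.1, 0.1, 0.1]
width: 0.093
grasp_force: 0.0
```

Call:
{"op": "arm_command", "data": {
  "increments": "-40 0 2 0 -1; -80 0 4 0 -1; -120 0 6 0 -1; -160 0 8 0 -1; -200 0 10 0 -1"
}}

```text
clock: 27.37
eef_pos: [0.0074, 0.2724, 0.3846]
ee_rot: [-0.021, 0.93, 0.318, 0.184]
wrist_force: [-1.6, 0.7, 0.3]
width: 0.093
grasp_force: 0.0
```

```bash
python3 -c "
from h import *
st()"
```

```text
t 27.37 q [1.859, -0.892, 2.011, -0.395, 1.934, 2.611] pos [0.0074, 0.2724, 0.3846] tilt 21.34 zhead 25.5 yax [0.6, -0.796, 0.078] xax [0.73, 0.584, 0.355] F [-1.6, 0.7, 0.3] w 0.093 g 0.0
```

It slid sideways round the base. I'll re-centre on the lean's plane (azimuth about 25°) and continue with smaller checks.

```bash
python3 -c "
from h import *
to((.33,.22,.48))"
```

```text
t 27.37 q [1.859, -0.892, 2.011, -0.395, 1.934, 2.611] pos [0.0074, 0.2724, 0.3846] tilt 21.34 zhead 25.5 yax [0.6, -0.796, 0.078] xax [0.73, 0.584, 0.355] F [-1.6, 0.7, 0.3] w 0.093 g 0.0
[0.33 0.22 0.48] shift [238.7 242.6   8.8] rows 8.2
```

Call:
{"op": "arm_command", "data": {
  "increments": "22 8 -12 0 -1; 45 16 -24 0 -1; 80 30 -20 0 -1; 112 52 -16 0 -1; 140 80 -12 0 -1"
}}

```text
clock: 27.78
eef_pos: [0.1397, 0.292, 0.4487]
ee_rot: [-0.021, 0.929, 0.321, 0.183]
wrist_force: [1.6, 1.1, -0.1]
width: 0.0929
grasp_force: 0.0
```

Call:
{"op": "arm_command", "data": {
  "increments": "22 33 3 0 -1; 45 66 6 0 -1; 68 100 9 0 -1; 85 130 12 0 -1; 98 162 20 0 -1"
}}

```text
clock: 28.2
eef_pos: [0.2954, 0.2322, 0.4765]
ee_rot: [-0.021, 0.93, 0.319, 0.184]
wrist_force: [0.2, 2.2, 0.7]
width: 0.0929
grasp_force: 0.0
```

```bash
cat >> h.py <<'E'
def push(amount=.2):
    "inward radial push in the lean's plane, re-centred sideways: prints the tool shift"
    s=st();M=R(s['ee_rot']);z=M[:,2];p=np.array(s['eef_pos']);hd=z[:2]/np.linalg.norm(z[:2]);w=p-.379*z
    n=np.array([-hd[1],hd[0]]);lat=(w[:2]@n)-.051
    zz=(w[2]-.5536)/.556;d=np.r_[-hd*np.sqrt(1-zz**2),-zz]*amount
    print('wrist',np.round(w,3),'lateral error',round(lat,3),'push',np.round(1000*M.T@d,0),'recentre',np.round(1000*M.T@np.r_[-n*lat,0],0))
E
python3 -c "
from h import *
push()"
```

```text
t 28.2 q [0.579, -0.783, 1.781, -0.05, 1.774, 1.469] pos [0.2954, 0.2322, 0.4765] tilt 21.34 zhead 25.5 yax [0.601, -0.796, 0.078] xax [0.729, 0.585, 0.355] F [0.2, 2.2, 0.7] w 0.0929 g 0.0
wrist [0.171 0.173 0.829] lateral error 0.032 push [-193.  -43.   29.] recentre [-7. 31. -0.]
```

Call:
{"op": "arm_command", "data": {
  "increments": "-8 35 0 0 -1; -45 28 6 0 -1; -82 20 12 0 -1; -120 12 18 0 -1; -158 4 24 0 -1"
}}

```text
clock: 28.62
eef_pos: [0.264, 0.1991, 0.4478]
ee_rot: [-0.012, 0.934, 0.317, 0.164]
wrist_force: [-1.2, 0.6, 0.0]
width: 0.0933
grasp_force: 0.0
```

Call:
{"op": "arm_command", "data": {
  "increments": "-39 -9 6 0 -1; -78 -18 12 0 -1; -117 -26 18 0 -1; -156 -34 24 0 -1; -193 -43 29 0 -1"
}}

```text
clock: 29.03
eef_pos: [0.2072, 0.2304, 0.4335]
ee_rot: [-0.0, 0.936, 0.318, 0.15]
wrist_force: [-0.8, 0.2, -0.2]
width: 0.0932
grasp_force: 0.0
```

```bash
python3 -c "
from h import *
push()"
```

```text
t 29.03 q [0.855, -0.892, 1.898, -0.157, 1.87, 1.705] pos [0.2072, 0.2304, 0.4335] tilt 17.23 zhead 18.7 yax [0.595, -0.798, 0.095] xax [0.753, 0.595, 0.281] F [-0.8, 0.2, -0.2] w 0.0932 g 0.0
wrist [0.101 0.194 0.795] lateral error 0.101 push [-187.  -63.   30.] recentre [-32.  95.   0.]
```

Call:
{"op": "arm_command", "data": {
  "increments": "20 35 -6 0 -1; 25 73 -10 0 -1; 24 111 -10 0 -1; 20 146 -8 0 -1; -16 134 0 0 -1"
}}

```text
clock: 29.45
eef_pos: [0.292, 0.1198, 0.4513]
ee_rot: [0.001, 0.937, 0.319, 0.141]
wrist_force: [0.4, 0.4, -0.7]
width: 0.0931
grasp_force: 0.0
```

Call:
{"op": "arm_command", "data": {
  "increments": "-37 -13 6 0 -1; -74 -25 12 0 -1; -112 -37 18 0 -1; -150 -50 24 0 -1; -187 -63 30 0 -1"
}}

```text
clock: 29.87
eef_pos: [0.2666, 0.1311, 0.4497]
ee_rot: [0.004, 0.94, 0.32, 0.121]
wrist_force: [-0.3, -0.1, 1.5]
width: 0.0928
grasp_force: 0.0
```

```bash
python3 -c "
from h import *
push()"
```

```text
t 29.87 q [0.279, -0.892, 1.853, 0.004, 1.938, 1.196] pos [0.2666, 0.1311, 0.4497] tilt 13.91 zhead 16.8 yax [0.6, -0.795, 0.085] xax [0.766, 0.602, 0.225] F [-0.3, -0.1, 1.5] w 0.0928 g 0.0
wrist [0.179 0.105 0.818] lateral error -0.003 push [-181.  -69.   50.] recentre [ 1. -3. -0.]
```

Now it's centred; two more inward pushes.

Call:
{"op": "arm_command", "data": {
  "increments": "-36 -13 10 0 -1; -72 -26 20 0 -1; -108 -39 30 0 -1; -145 -53 40 0 -1; -181 -66 50 0 -1"
}}

```text
clock: 30.28
eef_pos: [0.2346, 0.1576, 0.4386]
ee_rot: [0.011, 0.942, 0.32, 0.102]
wrist_force: [0.3, 0.0, 0.6]
width: 0.093
grasp_force: 0.0
```

Call:
{"op": "arm_command", "data": {
  "increments": "-36 -9 10 0 -1; -72 -18 20 0 -1; -108 -27 30 0 -1; -145 -37 40 0 -1; -181 -46 50 0 -1"
}}

```text
clock: 30.7
eef_pos: [0.1872, 0.1856, 0.4283]
ee_rot: [0.022, 0.943, 0.319, 0.087]
wrist_force: [-0.5, -0.6, -0.4]
width: 0.0931
grasp_force: 0.0
```

```bash
python3 -c "
from h import *
push()"
```

```text
t 30.7 q [0.743, -0.892, 1.886, -0.121, 2.003, 1.603] pos [0.1872, 0.1856, 0.4283] tilt 10.24 zhead 4.7 yax [0.599, -0.795, 0.096] xax [0.781, 0.606, 0.15] F [-0.5, -0.6, -0.4] w 0.0931 g 0.0
wrist [0.12  0.18  0.801] lateral error 0.119 push [-162. -104.   56.] recentre [-64. 100.  -0.]
```

Call:
{"op": "arm_command", "data": {
  "increments": "10 38 -12 0 -1; 6 78 -20 0 -1; -5 116 -20 0 -1; -20 155 -18 0 -1; -50 140 -6 0 -1"
}}

```text
clock: 31.12
eef_pos: [0.2538, 0.0625, 0.4555]
ee_rot: [0.021, 0.944, 0.321, 0.078]
wrist_force: [0.8, -0.3, -0.3]
width: 0.0928
grasp_force: 0.0
```

Call:
{"op": "arm_command", "data": {
  "increments": "-33 -21 11 0 -1; -66 -42 22 0 -1; -98 -63 33 0 -1; -130 -83 44 0 -1; -162 -104 56 0 -1"
}}

```text
clock: 31.53
eef_pos: [0.2228, 0.0957, 0.4545]
ee_rot: [0.024, 0.946, 0.318, 0.059]
wrist_force: [-0.5, -0.2, -0.7]
width: 0.0933
grasp_force: 0.0
```

Call:
{"op": "arm_command", "data": {
  "increments": "-33 -17 11 0 -1; -66 -34 22 0 -1; -98 -51 33 0 -1; -130 -68 44 0 -1; -162 -85 56 0 -1"
}}

```text
clock: 31.95
eef_pos: [0.1722, 0.137, 0.4542]
ee_rot: [0.032, 0.946, 0.318, 0.043]
wrist_force: [0.2, 1.2, 0.3]
width: 0.0932
grasp_force: 0.0
```

```bash
python3 -c "
from h import *
push()"
```

```text
t 31.95 q [0.583, -0.892, 1.826, -0.1, 2.139, 1.448] pos [0.1722, 0.137, 0.4542] tilt 6.12 zhead -18.4 yax [0.6, -0.795, 0.088] xax [0.794, 0.605, 0.06] F [0.2, 1.2, 0.3] w 0.0932 g 0.0
wrist [0.134 0.15  0.831] lateral error 0.133 push [-103. -151.   81.] recentre [-110.   75.   -0.]
```

Lean is down to 6°, which is near enough upright. Now the re-grasp of the handle from above on the bench.

```bash
python3 -c "
from h import *
z=R(robot.read_state()['ee_rot'])[:,2]
g=np.array((.5076,-.2566,.056))+.019*z
to((.38,-.08,.45),g-.12*z,g)"
```

```text
t 31.95 q [0.583, -0.892, 1.826, -0.1, 2.139, 1.448] pos [0.1722, 0.137, 0.4542] tilt 6.12 zhead -18.4 yax [0.6, -0.795, 0.088] xax [0.794, 0.605, 0.06] F [0.2, 1.2, 0.3] w 0.0932 g 0.0
[ 0.38 -0.08  0.45] shift [ 33.3 296.9  32.5] rows 7.2
[ 0.497 -0.253  0.156] shift [-29.4 182.3 309.6] rows 8.6
[ 0.51  -0.257  0.037] shift [  0.  -0. 120.] rows 2.9
```

Call:
{"op": "arm_command", "data": {
  "increments": "8 40 4 0 -1; 12 80 9 0 -1; 18 120 13 0 0; 22 160 18 0 0.4; 26 200 22 0 0.4"
}}

```text
clock: 32.37
eef_pos: [0.2973, 0.0122, 0.452]
ee_rot: [0.033, 0.946, 0.32, 0.043]
wrist_force: [0.9, 0.4, -0.3]
width: 0.0774
grasp_force: 0.0
```

Call:
{"op": "arm_command", "data": {
  "increments": "4 40 5 0 0.4; 8 80 10 0 0.4; 7 105 40 0 0.4; 2 122 76 0 0.4; -2 142 108 0 0.4"
}}

```text
clock: 32.78
eef_pos: [0.3917, -0.1061, 0.3549]
ee_rot: [0.032, 0.947, 0.318, 0.042]
wrist_force: [1.1, 0.3, 0.4]
width: 0.0438
grasp_force: 0.0
```

Call:
{"op": "arm_command", "data": {
  "increments": "-3 20 35 0 0.4; -7 40 71 0 0.4; -10 60 107 0 0.4; -14 80 143 0 0.4; -18 100 178 0 0.4"
}}

```text
clock: 33.2
eef_pos: [0.4551, -0.2019, 0.1853]
ee_rot: [0.033, 0.946, 0.319, 0.042]
wrist_force: [-0.1, -0.5, 0.4]
width: 0.0281
grasp_force: 0.0
```

Run:
```python
from h import *
z=R(robot.read_state()['ee_rot'])[:,2]
g=np.array((.5076,-.2566,.056))+.019*z
to(g-.10*z,g)
c,q=rim((.57,-.206),.06)
w=load('wrist');cv2.imwrite('pics/w3.png',w['img'][...,::-1])
W=cloud(w);V=w['img'].max(-1);m=(V<60)&(W[...,2]>.04)&(W[...,2]<.075)&(np.hypot(W[...,0]-.51,W[...,1]+.255)<.04)
P=W[m];print(m.sum(),np.median(P,0),(P.min(0)+P.max(0))/2,P.min(0),P.max(0))
```

```text
t 33.2 q [-0.537, -0.245, 1.914, 0.022, 1.368, 0.381] pos [0.4551, -0.2019, 0.1853] tilt 6.11 zhead -19.0 yax [0.6, -0.795, 0.089] xax [0.793, 0.606, 0.059] F [-0.1, -0.5, 0.4] w 0.0281 g 0.0
[ 0.499 -0.254  0.137] shift [ 0.8 63.5 54.8] rows 2.0
[ 0.51  -0.257  0.037] shift [  0.   0. 100.] rows 2.4
rim wrist 933 centre [ 0.5712 -0.204 ] z 0.0571 slope [-0.01   0.023]
243 [ 0.50756212 -0.25333843  0.05557453] [ 0.50800227 -0.25215836  0.04917998] [ 0.49881525 -0.26315929  0.04006614] [ 0.51718929 -0.24115742  0.05829383]
```

View pics/w3.png

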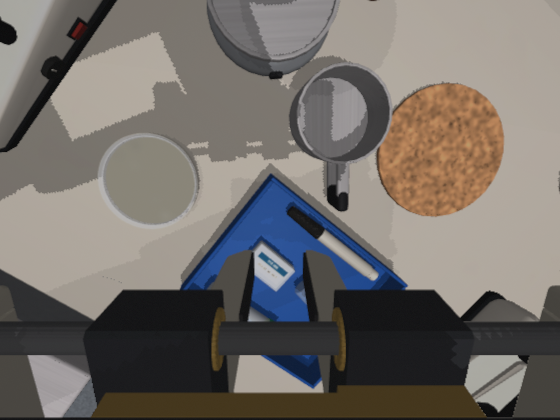

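The wrist view shows the pot upright on the bench at (342,112), with its handle at (339,190) clear of the bin. The mat is at (440,150). Strap estimate is (0.508, -0.255); I'll go over it, then down.

Call:
{"op": "arm_command", "data": {
  "increments": "0 20 10 0 0.4; 1 42 20 0 0.4; 1 62 35 0 0.4; 1 62 50 0 0.4; 1 62 55 0 0.4"
}}

```text
clock: 33.67
eef_pos: [0.4976, -0.2518, 0.1351]
ee_rot: [0.031, 0.947, 0.318, 0.041]
wrist_force: [-0.4, 1.0, -0.7]
width: 0.0279
grasp_force: 0.0
```

Call:
{"op": "arm_command", "data": {
  "increments": "0 0 24 0 0.4; 0 0 48 0 0.4; 0 0 70 0 0.4; 0 0 88 0 0.4; 0 0 98 0 0.4"
}}

```text
clock: 34.08
eef_pos: [0.5063, -0.2546, 0.0381]
ee_rot: [0.031, 0.947, 0.318, 0.041]
wrist_force: [-0.3, 0.4, -0.0]
width: 0.028
grasp_force: 0.0
```

Call:
{"op": "arm_command", "data": {
  "increments": "0 0 0 0 1; 0 0 0 0 1; 0 0 0 0 1; 0 0 0 0 1; 0 0 0 0 1",
  "squeeze": 60
}}

```text
clock: 34.5
eef_pos: [0.5076, -0.2578, 0.042]
ee_rot: [0.033, 0.947, 0.317, 0.043]
wrist_force: [-0.2, 1.2, 1.9]
width: 0.0118
grasp_force: 58.9
```

Run:
```python
from h import *
st();rim((.571,-.2045),.06)
```

```text
t 34.5 q [-0.577, 0.104, 1.858, 0.03, 1.075, 0.335] pos [0.5076, -0.2578, 0.042] tilt 6.2 zhead -19.2 yax [0.597, -0.797, 0.09] xax [0.796, 0.603, 0.06] F [-0.2, 1.2, 1.9] w 0.0118 g 58.9
rim wrist 3294 centre [ 0.5716 -0.206 ] z 0.058 slope [ 0.015 -0.003]
```

Call:
{"op": "arm_command", "data": {
  "increments": "0 0 -3 0 1; 0 0 -8 0 1; 0 0 -15 0 1; 0 0 -23 0 1; 0 0 -30 0 1"
}}

```text
clock: 34.97
eef_pos: [0.5034, -0.2567, 0.0712]
ee_rot: [0.032, 0.947, 0.317, 0.042]
wrist_force: [0.6, 0.5, -0.8]
width: 0.0113
grasp_force: 58.8
```

Run:
```python
from h import *
s=st();c,q=rim((.571,-.2045),.088);rim((.571,-.2045),.088,'top')
w=load('wrist');i=w['img'].astype(int);W=cloud(w)
m=(i[...,0]-i[...,2]>45)&(np.hypot(W[...,0]-.619,W[...,1]+.329)<.1)&(W[...,2]<.03);P=W[m]
print('mat',m.sum(),(P.min(0)+P.max(0))/2,P.max(0)-P.min(0))
p=np.array(s['eef_pos'])
a=p+[.619-c[0],-.329-c[1],0]
to(a,a-[0,0,.02])
```

```text
t 34.97 q [-0.579, 0.056, 1.85, 0.028, 1.133, 0.336] pos [0.5034, -0.2567, 0.0712] tilt 6.08 zhead -19.3 yax [0.597, -0.798, 0.088] xax [0.796, 0.602, 0.059] F [0.6, 0.5, -0.8] w 0.0113 g 58.8
rim wrist 3443 centre [ 0.5681 -0.2052] z 0.0854 slope [ 0.002 -0.024]
rim top 0 centre [ 0.571  -0.2045] z 0.088 slope [0. 0.]
mat 27138 [ 0.62095271 -0.3335664   0.00355102] [0.14906543 0.15453393 0.01216335]
t 35.07 q [-0.579, 0.055, 1.849, 0.028, 1.132, 0.336] pos [0.5045, -0.2573, 0.0724] tilt 6.23 zhead -19.6 yax [0.597, -0.797, 0.091] xax [0.796, 0.602, 0.06] F [-0.9, 0.4, -0.9] w 0.0116 g 58.8
[ 0.554 -0.381  0.071] shift [-34.6 127.9  10.7] rows 3.2
[ 0.554 -0.381  0.051] shift [-1.2 -1.8 19.9] rows 0.5
```

Call:
{"op": "arm_command", "data": {
  "increments": "-3 14 1 0 1; -10 40 3 0 1; -20 76 6 0 1; -28 108 9 0 1; -33 126 10.7 0 1"
}}

```text
clock: 35.48
eef_pos: [0.5544, -0.3804, 0.0689]
ee_rot: [0.033, 0.947, 0.316, 0.042]
wrist_force: [1.4, -0.2, -0.7]
width: 0.0118
grasp_force: 59.7
```

Call:
{"op": "arm_command", "data": {
  "increments": "0 0 0 0 1; 0 0 4 0 1; -1 -1 9 0 1; -1 -1.5 13 0 1; -1 -1.5 15 0 1"
}}

```text
clock: 35.9
eef_pos: [0.5525, -0.3758, 0.0522]
ee_rot: [0.031, 0.947, 0.317, 0.041]
wrist_force: [-1.4, -0.8, 2.9]
width: 0.0113
grasp_force: 59.8
```

Run:
```python
from h import *
s=st();c,q=rim((.62,-.328),.07)
```

```text
t 35.9 q [-0.695, 0.345, 1.556, 0.041, 1.144, 0.215] pos [0.5525, -0.3758, 0.0522] tilt 5.95 zhead -18.8 yax [0.598, -0.797, 0.086] xax [0.796, 0.603, 0.058] F [-1.4, -0.8, 2.9] w 0.0113 g 59.8
rim wrist 3406 centre [ 0.6169 -0.3241] z 0.0673 slope [ 0.03  -0.033]
```

Contact with the mat felt gently (about 3 N). Releasing.

Call:
{"op": "arm_command", "data": {
  "increments": "0 0 0.5 0 0.8; 0 0 0.5 0 0.6; 0 0 0.5 0 0.4; 0 0 0.5 0 0.2; 0 0 0.5 0 0",
  "squeeze": 20
}}

```text
clock: 36.37
eef_pos: [0.5536, -0.3773, 0.0534]
ee_rot: [0.032, 0.947, 0.317, 0.042]
wrist_force: [0.3, -0.2, 0.4]
width: 0.0336
grasp_force: 0.0
```

Call:
{"op": "arm_command", "data": {
  "increments": "0 0 -10 0 0; 0 0 -25 0 0; 0 0 -45 0 -0.5; 0 0 -75 0 -1; 0 0 -110 0 -1"
}}

```text
clock: 36.78
eef_pos: [0.5414, -0.3727, 0.1632]
ee_rot: [0.031, 0.947, 0.317, 0.041]
wrist_force: [-0.3, 0.2, 0.1]
width: 0.0618
grasp_force: 0.0
```

Run:
```python
from h import *
s=st();c,q=rim((.618,-.326),.068);rim((.618,-.326),.068,'top')
t=load('top')
a=cv2.resize(t['img'][170:310,220:370],None,fx=3,fy=3,interpolation=cv2.INTER_CUBIC)
w=load('wrist')['img'][:,60:400]
cv2.imwrite('pics/p1.png',np.hstack([a,w])[...,::-1])
```

```text
t 36.78 q [-0.703, 0.215, 1.499, 0.039, 1.331, 0.215] pos [0.5414, -0.3727, 0.1632] tilt 5.94 zhead -18.7 yax [0.597, -0.798, 0.085] xax [0.796, 0.602, 0.058] F [-0.3, 0.2, 0.1] w 0.0618 g 0.0
rim wrist 1306 centre [ 0.6206 -0.3286] z 0.0656 slope [-0.01   0.011]
rim top 20 centre [ 0.6215 -0.3261] z 0.0655 slope [-0.034  0.04 ]
```

View pics/p1.png

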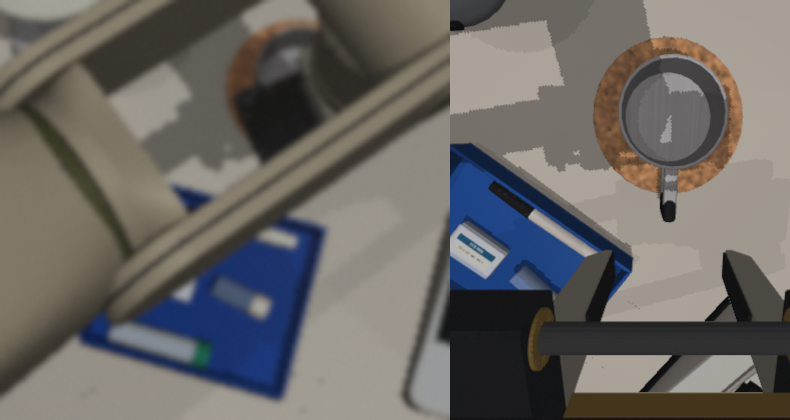

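Composite right half: the pot stands centred on the mat at (668,115), measured (0.620, -0.328), and is released. Next is the vial, starting with a view from above it.

```bash
python3 -c "
from h import *
t=load('top')
f=__import__('pickle')
to((.46,-.35,.22),(.395,-.315,.20))"
```

```text
t 36.88 q [-0.703, 0.208, 1.49, 0.039, 1.331, 0.215] pos [0.5456, -0.3763, 0.1728] tilt 6.78 zhead -21.4 yax [0.596, -0.797, 0.101] xax [0.795, 0.603, 0.062] F [-0.1, -0.3, 1.2] w 0.0696 g 0.0
[ 0.46 -0.35  0.22] shift [-49.3 -67.2 -57.4] rows 2.4
[ 0.395 -0.315  0.2  ] shift [-31.8 -68.6  11.2] rows 1.8
```

Call:
{"op": "arm_command", "data": {
  "increments": "-14 -20 -20 0 -1; -28 -42 -35 0 -1; -45 -70 -50 0 -1; -62 -100 -50 0 -1; -80 -134 -48 0 -1"
}}

```text
clock: 37.3
eef_pos: [0.3939, -0.3138, 0.1969]
ee_rot: [0.035, 0.947, 0.317, 0.043]
wrist_force: [0.1, 0.1, 1.3]
width: 0.093
grasp_force: 0.0
```

Call:
{"op": "arm_command", "data": {
  "increments": "0 0 0 0 -1; 0 0 0 0 -1; 0 0 0 0 -1; 0 0 0 0 -1; 0 0 0 0 -1"
}}

```text
clock: 37.72
eef_pos: [0.3952, -0.3139, 0.1949]
ee_rot: [0.033, 0.947, 0.317, 0.042]
wrist_force: [0.4, -1.0, 0.2]
width: 0.0929
grasp_force: 0.0
```

Run:
```python
from h import *
st();w=grab('wrist');cv2.imwrite('pics/v1.png',w['img'][...,::-1])
```

```text
t 37.72 q [-0.809, -0.226, 1.88, 0.049, 1.391, 0.109] pos [0.3952, -0.3139, 0.1949] tilt 6.16 zhead -19.5 yax [0.597, -0.797, 0.089] xax [0.796, 0.603, 0.059] F [0.4, -1.0, 0.2] w 0.0929 g 0.0
```

View pics/v1.png

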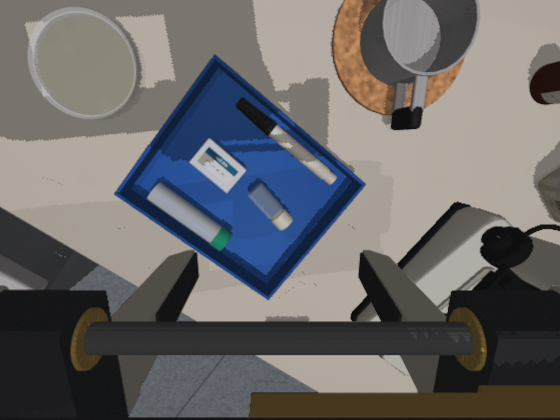

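The view shows the vial from (252,183) to its white cap end at (291,226). The coverslip box is at (217,163), the green tube at (190,215) and the pen at (290,145). I compute its pose, the turn and the gaps.

Run:
```python
from h import *
w=load('wrist');M=R(w['state']['ee_rot'])
i=w['img'];hsv=cv2.cvtColor(i,cv2.COLOR_RGB2HSV)
W=cloud(w)
m=np.zeros(i.shape[:2],np.uint8);m[170:240,235:305]=1
m&=((W[...,2]>.009)&(W[...,2]<.04)&(hsv[...,1]<150)).astype(np.uint8)
n,l,st_,c=cv2.connectedComponentsWithStats(m);k=1+np.argmax(st_[1:,4]);px=np.argwhere(l==k)[:,::-1].astype(np.float32)
r=cv2.minAreaRect(px);print('mask',len(px),r)
b=cv2.boxPoints(r);B=np.array([onplane(w,*p,.016) for p in b]);print(np.round(B,4).tolist())
e=[np.linalg.norm(B[1]-B[0]),np.linalg.norm(B[2]-B[1])];ax=(B[1]-B[0]) if e[0]>e[1] else (B[2]-B[1]);ax/=np.linalg.norm(ax);c=B.mean(0)
print('centre',c,'axis deg',np.degrees(np.arctan2(ax[1],ax[0])),'sizes',e,'hi',np.nanmax(W[l==k][:,2]))
n=np.array([-ax[1],ax[0]])
g=(W[...,2]>.011)&(np.abs((W[...,0]-c[0])*ax[0]+(W[...,1]-c[1])*ax[1])<.012)
d=((W[...,0]-c[0])*n[0]+(W[...,1]-c[1])*n[1])[g]*1000
h,ed=np.histogram(d,np.arange(-90,91,5));print([(int(a),int(x)) for a,x in zip(ed,h) if x])
yd=np.degrees(np.arctan2(M[1,1],M[0,1]));print('y axis deg',yd)
```

```text
mask 934 ((270.4896240234375, 206.6758575439453), (50.989925384521484, 18.934370040893555), 48.36646270751953)
[[0.3919, -0.2914, 0.016], [0.4124, -0.2958, 0.016], [0.3999, -0.353, 0.016], [0.3784, -0.3487, 0.016]]
centre [ 0.39565752 -0.32219265  0.016     ] axis deg -102.38792833276462 sizes [np.float64(0.021047968679724006), np.float64(0.058539620997566454)] hi 0.026169274396321163
[(-90, 12), (-85, 198), (-80, 38), (-75, 28), (-70, 35), (-65, 31), (-60, 36), (-55, 19), (-15, 6), (-10, 78), (-5, 95), (0, 96), (5, 98), (10, 28), (15, 680), (20, 952), (25, 1266), (30, 2403), (35, 2932), (40, 3185), (45, 2571), (50, 1765), (55, 927), (60, 512), (65, 156), (70, 91), (75, 23), (80, 92), (85, 51)]
y axis deg -53.16001523108224
```

```bash
python3 -c "
from h import *
z=R(robot.read_state()['ee_rot'])[:,2]
T_=np.array((.3957,-.322,.012))
to(T_-.07*z)"
```

```text
t 37.77 q [-0.809, -0.225, 1.88, 0.049, 1.391, 0.109] pos [0.395, -0.3137, 0.1945] tilt 6.11 zhead -19.3 yax [0.597, -0.797, 0.089] xax [0.796, 0.603, 0.059] F [-0.9, 0.5, 0.3] w 0.0929 g 0.0
[ 0.389 -0.32   0.082] shift [-15.2  -9.2 111.8] rows 2.7
```

Call:
{"op": "arm_command", "data": {
  "increments": "-5 -3 20 -7 -0.2; -10 -6 45 -14 -0.2; -15 -9 75 -21 -0.2; -15 -9 95 -28 -0.2; -15 -9 110 -35 -0.2"
}}

```text
clock: 38.18
eef_pos: [0.3872, -0.3181, 0.0801]
ee_rot: [0.042, 0.806, 0.589, 0.03]
wrist_force: [0.8, 0.0, -0.3]
width: 0.0645
grasp_force: 0.0
```

Call:
{"op": "arm_command", "data": {
  "increments": "0 0 2 -5.8 -0.2; 0 0 2 -5.8 -0.2; 0 0 2 -5.8 -0.2; 0 0 2 -5.8 -0.2; 0 0 2 -5.8 -0.2"
}}

```text
clock: 38.6
eef_pos: [0.3885, -0.3194, 0.0816]
ee_rot: [0.046, 0.778, 0.626, 0.028]
wrist_force: [0.0, -0.8, 0.2]
width: 0.056
grasp_force: 0.0
```

Run:
```python
from h import *
s=st();w=grab('wrist')
cv2.imwrite('pics/v2.png',w['img'][...,::-1])
to((.3957,-.322,.012))
```

```text
t 38.6 q [-0.828, -0.125, 2.005, 0.054, 1.167, -0.631] pos [0.3885, -0.3194, 0.0816] tilt 6.13 zhead -19.5 yax [0.971, -0.212, 0.106] xax [0.215, 0.977, -0.013] F [0.0, -0.8, 0.2] w 0.056 g 0.0
t 38.65 q [-0.828, -0.125, 2.006, 0.054, 1.167, -0.632] pos [0.3884, -0.3193, 0.0815] tilt 6.13 zhead -19.5 yax [0.972, -0.212, 0.106] xax [0.214, 0.977, -0.013] F [-0.9, -0.4, 1.2] w 0.056 g 0.0
[ 0.396 -0.322  0.012] shift [-0.1  0.3 70. ] rows 1.7
```

View pics/v2.png

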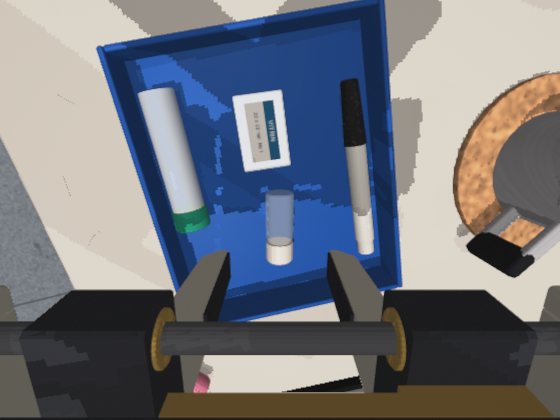

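The vial lies at (279,228) with its axis vertical in the image, centred between the fingers (228 and 333). The neighbours are clear, so I descend and close.

Call:
{"op": "arm_command", "data": {
  "increments": "0 0 18 0 -0.2; 0 0 36 0 -0.2; 0 0 52 0 -0.2; 0 0 64 0 -0.2; 0 0 70 0 -0.2"
}}

```text
clock: 39.07
eef_pos: [0.3943, -0.3207, 0.0098]
ee_rot: [0.044, 0.778, 0.626, 0.028]
wrist_force: [0.9, 0.7, -0.5]
width: 0.0556
grasp_force: 0.0
```

Call:
{"op": "arm_command", "data": {
  "increments": "0 0 0 0 0.2; 0 0 0 0 0.6; 0 0 0 0 1; 0 0 0 0 1; 0 0 0 0 1",
  "squeeze": 20
}}

```text
clock: 39.48
eef_pos: [0.3953, -0.3218, 0.012]
ee_rot: [0.046, 0.777, 0.627, 0.028]
wrist_force: [0.5, 0.3, -0.1]
width: 0.027
grasp_force: 0.0
```

Call:
{"op": "arm_command", "data": {
  "increments": "0 0 0 0 1; 0 0 0 0 1; 0 0 -2 0 1; 0 0 -10 0 1; 0 0 -20 0 1"
}}

```text
clock: 39.9
eef_pos: [0.3921, -0.3198, 0.0307]
ee_rot: [0.044, 0.777, 0.627, 0.028]
wrist_force: [0.5, -0.3, -0.3]
width: 0.0212
grasp_force: 20.0
```

Call:
{"op": "arm_command", "data": {
  "increments": "0 0 -20 0 1; 0 0 -45 0 1; 0 0 -70 0 1; 0 0 -95 0 1; 0 0 -115 0 1"
}}

```text
clock: 40.32
eef_pos: [0.3815, -0.3169, 0.1485]
ee_rot: [0.046, 0.777, 0.627, 0.028]
wrist_force: [0.7, 0.5, 0.3]
width: 0.0208
grasp_force: 20.0
```

Run:
```python
from h import *
s=st();M=R(s['ee_rot']);w=grab('wrist');W=cloud(w)
c,q=rim((.6206,-.328),.068,'top');rim((.6206,-.328),.068)
P=W-np.array(s['eef_pos']);L=P@M;V=w['img'].max(-1)
m=(abs(L[...,1])<.009)&(abs(L[...,0])<.05)&(L[...,2]>-.04)&(L[...,2]<.03);print('between fingers',m.sum(),np.round(L[m].min(0),3),np.round(L[m].max(0),3))
to((.6206,-.328,.15))
```

```text
t 40.32 q [-0.835, -0.218, 1.959, 0.053, 1.305, -0.634] pos [0.3815, -0.3169, 0.1485] tilt 6.18 zhead -19.8 yax [0.972, -0.21, 0.107] xax [0.212, 0.977, -0.014] F [0.7, 0.5, 0.3] w 0.0208 g 20.0
rim top 66 centre [ 0.6208 -0.3269] z 0.0653 slope [-0.011 -0.005]
rim wrist 607 centre [ 0.6185 -0.3283] z 0.0623 slope [-0.026 -0.002]
between fingers 3311 [-0.029 -0.009 -0.015] [0.028 0.009 0.007]
t 40.47 q [-0.835, -0.217, 1.959, 0.053, 1.302, -0.634] pos [0.3823, -0.3178, 0.1484] tilt 6.32 zhead -20.4 yax [0.972, -0.21, 0.109] xax [0.213, 0.977, -0.016] F [0.2, -0.1, -0.7] w 0.0209 g 20.0
[ 0.621 -0.328  0.15 ] shift [ 40.7 233.8  23.4] rows 5.7
```

The vial is held and centred in the pads. Carry it over the pot.

Call:
{"op": "arm_command", "data": {
  "increments": "5 28 3 0 1; 12 66 7 0 1; 19 106 11 0 1; 26 146 15 0 1; 33 186 19 0 1"
}}

```text
clock: 40.88
eef_pos: [0.5721, -0.3233, 0.1437]
ee_rot: [0.044, 0.777, 0.627, 0.028]
wrist_force: [-0.6, -0.0, 0.4]
width: 0.0206
grasp_force: 20.0
```

Call:
{"op": "arm_command", "data": {
  "increments": "4 25 3 0 1; 7 43 4 0 1; 8 48 4 0 1; 8 48 4 0 1; 8 48 4 0 1"
}}

```text
clock: 41.3
eef_pos: [0.6187, -0.326, 0.1451]
ee_rot: [0.044, 0.777, 0.627, 0.028]
wrist_force: [-0.3, 0.2, -0.3]
width: 0.0211
grasp_force: 20.0
```

Run:
```python
from h import *
rim((.6206,-.328),.068)
to((.6205,-.328,.08),(.6205,-.328,.027))
```

```text
rim wrist 885 centre [ 0.6206 -0.3281] z 0.065 slope [0.002 0.029]
t 41.35 q [-0.572, 0.334, 1.39, 0.025, 1.316, -0.364] pos [0.6184, -0.3263, 0.1455] tilt 5.95 zhead -19.0 yax [0.972, -0.21, 0.103] xax [0.213, 0.977, -0.012] F [0.0, -0.2, 0.1] w 0.0208 g 20.0
[ 0.62  -0.328  0.08 ] shift [-0.5 -4.4 65.4] rows 1.6
[ 0.62  -0.328  0.027] shift [ 0.6 -5.5 52.7] rows 1.3
```

Call:
{"op": "arm_command", "data": {
  "increments": "0 -1 16 0 1; 0 -2 32 0 1; 0 -3 48 0 1; 0 -4 60 0 1; 0 -4.5 65 0 1"
}}

```text
clock: 41.77
eef_pos: [0.6196, -0.3273, 0.0788]
ee_rot: [0.043, 0.778, 0.627, 0.027]
wrist_force: [-0.2, -0.1, 0.1]
width: 0.021
grasp_force: 20.0
```

Call:
{"op": "arm_command", "data": {
  "increments": "0 -1 10 0 1; 0 -2.5 22 0 1; 0 -4 35 0 1; 0.5 -5 46 0 1; 0.5 -5.5 52 0 1"
}}

```text
clock: 42.18
eef_pos: [0.6208, -0.3271, 0.0264]
ee_rot: [0.044, 0.777, 0.627, 0.028]
wrist_force: [-0.4, 0.2, -1.2]
width: 0.021
grasp_force: 20.0
```

Call:
{"op": "arm_command", "data": {
  "increments": "0 0 0 0 1; 0 0 0 0 0.45; 0 0 0 0 0.45; 0 0 0 0 0.45; 0 0 0 0 0.4"
}}

```text
clock: 42.6
eef_pos: [0.6225, -0.3282, 0.0301]
ee_rot: [0.046, 0.777, 0.627, 0.028]
wrist_force: [-0.5, 1.2, 0.6]
width: 0.0273
grasp_force: 0.0
```

Run:
```python
from h import *
s=st();p=np.array(s['eef_pos']);to(p+[0,0,.06],p+[0,0,.2])
```

```text
t 42.6 q [-0.571, 0.453, 1.462, 0.028, 1.123, -0.369] pos [0.6225, -0.3282, 0.0301] tilt 6.15 zhead -19.3 yax [0.972, -0.21, 0.106] xax [0.212, 0.977, -0.013] F [-0.5, 1.2, 0.6] w 0.0273 g 0.0
t 42.6 q [-0.571, 0.453, 1.462, 0.028, 1.123, -0.369] pos [0.6225, -0.3282, 0.0301] tilt 6.15 zhead -19.3 yax [0.972, -0.21, 0.106] xax [0.212, 0.977, -0.013] F [-0.5, 1.2, 0.6] w 0.0273 g 0.0
[ 0.622 -0.328  0.09 ] shift [ -0.8   6.4 -59.7] rows 1.4
[ 0.622 -0.328  0.23 ] shift [  -1.8   14.9 -139.2] rows 3.4
```

Released; rise straight up, then look.

Call:
{"op": "arm_command", "data": {
  "increments": "0 0.5 -5 0 0.4; 0 2 -18 0 0.4; 0 4 -35 0 0.4; -0.5 5 -48 0 0.4; -0.8 6.4 -60 0 0.4"
}}

```text
clock: 43.02
eef_pos: [0.6227, -0.3284, 0.0922]
ee_rot: [0.046, 0.777, 0.627, 0.028]
wrist_force: [0.4, 0.3, 0.1]
width: 0.0277
grasp_force: 0.0
```

Call:
{"op": "arm_command", "data": {
  "increments": "0 3 -28 0 0.4; -1 6 -56 0 0.4; -1 9 -84 0 0.4; -1.5 12 -112 0 0.4; -1.8 14 -130 0 0.4"
}}

```text
clock: 43.43
eef_pos: [0.6231, -0.3288, 0.2255]
ee_rot: [0.047, 0.777, 0.627, 0.029]
wrist_force: [-0.0, -0.9, 0.7]
width: 0.0278
grasp_force: 0.0
```

Call:
{"op": "arm_command", "data": {
  "increments": "0 -30 0 0 0.4; 0 -60 0 0 0.4; 0 -85 0 0 0.4; 0 -100 0 0 0.4; 0 -100 0 0 0.4"
}}

```text
clock: 43.85
eef_pos: [0.5228, -0.3068, 0.2104]
ee_rot: [0.045, 0.778, 0.627, 0.028]
wrist_force: [-0.9, 0.5, -0.3]
width: 0.028
grasp_force: 0.0
```

Run:
```python
from h import *
st();w=grab('wrist');rim((.6206,-.328),.068);cv2.imwrite('pics/f1.png',w['img'][...,::-1])
```

```text
t 43.85 q [-0.634, 0.047, 1.595, 0.031, 1.398, -0.424] pos [0.5228, -0.3068, 0.2104] tilt 6.04 zhead -19.3 yax [0.972, -0.211, 0.104] xax [0.213, 0.977, -0.013] F [-0.9, 0.5, -0.3] w 0.028 g 0.0
rim wrist 623 centre [ 0.6197 -0.328 ] z 0.0644 slope [-0.008  0.026]
```

View pics/f1.png

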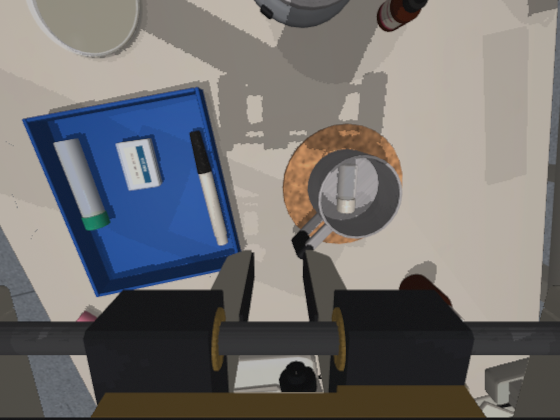

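The vial lies flat in the pot at (347,188). The pot is upright on the mat, the other three things are in the bin, the petri dish and dropper are in place, and the arm is clear. Handing in.

```bash
python3 -c "
from workcell import robot
print(robot.sign_off())"
```

```text
the job is handed in; nothing more can be done
None
```

The pot stands upright and released on the cork mat with the vial lying in it, the other things are in the bin, and the job was handed in at about 44 s; the hand-in gave no verdict, and on the way I set the pot down on the bare bench once to re-grip it, because the leaning gripper would have hit the microscope beside the mat.

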